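Load the clay-tool dryer and start it

ROBOT

A 7-joint arm with a two-finger parallel gripper is mounted at the origin on the work surface. World frame = base frame: x ahead of the robot, y to its left, z up, the work surface at z = 0. Lengths are in m, angles in rad, forces in N, time in s.
With the tool pointing down it reaches from about 0.425 to 1.025 m from the base axis. Payload 3.6 kg.
Tool frame: the origin (TCP) lies at the very end of the fingers, on their centre line; the grasp point (between the pads) lies 19 mm behind it (robot.grip_depth is the distance from the TCP to the grasp point, in m); z points along the fingers, y is the line along which they close (so a half turn about z gives the same grasp; the last joint's range is limited). The gripper opens to 85 mm and grips with 20 to 120 N. Pads are 22 mm wide; open, the fingers measure 114 mm over their backs; the gripper's body (76 mm by 85 mm) begins 54 mm behind the grasp point. The pads swing forward as they close: fully open they stand 13 mm farther back than shut.
Start: joints at [-1.268, 0.591, 0.048, 1.609, -0.033, 0.943, -0.034], TCP at [0.28, 0.669, 0.231] pointing down, gripper open.
Joint ranges: [-2.69, 2.69], [-0.47, 2.24], [-1.27, 1.36], [0.19, 2.51], [-1.53, 4.68], [0.08, 2.07], [-3.09, 3.09]. Speed limits (rad/s): [2.57, 2.57, 3.14, 3.14, 3.14, 3.14, 3.14].

INTERFACE

Orientations are given as a 3x3 rotation matrix whose columns are the frame's x, y, z axes.
In Python, from cell import sensors, eyes, hand_in, robot gives the robot as it stands.
- The arm moves only by the tool servo_tool, never from a script. Its argument "motion" is a list of rows, each a list of 2 entries, a list of its own where there are three numbers: the shift along the world's x, y, z each as a share of 50 mm, from -1 to 1, then the turn about the world's z as a share of 4 degrees, from -1 to 1. A call has exactly 10 rows; each row shifts and turns the commanded pose from where the row before left it; what a row does not reach is not made up. A row lasts 1/8 s, in which the tool goes at most 62.5 mm and 10.7 degrees, less where a joint would pass 70% of its speed; a pose out of reach is approached as far as the arm can. A call with a number of a shift or a turn outside -1 to 1 is refused whole. A call with a gripper value outside its range is refused whole. "hand" is the opening, from 0 (shut) to 1 (fully open), set as the call begins (left out, the last holds). The fingers move at their own pace and stop on an object; "force" is the grip in N (left out, the last holds). Time passes only in rows, so rows that do not move let the fingers close, or fill a call up. It gives the time, the measured TCP pose, the force, the opening and the grip force at its end, in the units of the state.
- sensors.state(): the state, without advancing time (a new reading comes with each control period).
- eyes.capture(name): name is "side" or "top" or "wrist"; returns a dict with "color" (420x560x3 uint8, blue, green, red), "camera_matrix" (3x3 intrinsics, pixels), "rvec" (rotation vector, rad) and "tvec" (3), from world to camera coordinates, as OpenCV has them; the wrist camera has in their place "tool_from_camera" (4x4, takes a point from camera to tool coordinates, whose origin is the TCP and whose axes are the flange's). Camera axes: x right, y down, z forward; pixel columns grow to the right and rows downward; lengths in m; the calibration is good to about 2 mm. A picture is of the moment at which its call begins: read the wrist's pose just before it. There is no depth.
- hand_in(): hands the job in; it is judged then, once.
The state is a dict: "t": time; "q": joint angles; "qvel": joint speeds; "joint_torque": joint torques, N m; "position": TCP position; "tool_rot": TCP orientation; "force": force on the tool from outside, world axes, zero at the start; "moment": the same for the moment, N m; "gripper_width": finger opening in m; "finger_force": force on a finger pad.
Only numpy, scipy, OpenCV 4.12 (cv2) and the standard library are available. Lean on these libraries where they do the work, as an engineer would, in place of code of your own. Each camera call takes 0.05 s, during which the arm holds its last target. There are 200 camera calls.

TASK

Dry the washed clay tools: stand every clay tool upright in the dryer with its head up, its foot down on the cup floor, one to a cup, and turn both dials of the control box clockwise until they click over to on and stay there. Then, with all the tools in and both dials on, press the start button fully down and let it come up again. Leave the slat and the other things on the table where they are.

Things in the scene. Friction and masses are not known exactly. Their poses are not given: they have to be found in the camera images.
- tool0: Clay tool, 160 mm long, 0.06 kg: a square wooden handle 24 by 24 mm and 110 mm long, then a flat wooden paddle head (52 long, 34 wide, 10 thick). Starts lying on the table. Origin on its centre line, midway along its length (12 mm above the table as it lies); own +x runs along the tool from foot (bare handle end, -80 mm) to head (+80 mm). The handle spans x = -80 to +30 mm. May be absent.
- tool1: Clay tool, 160 mm long, 0.06 kg: a square wooden handle 24 by 24 mm and 110 mm long, then a flat wooden paddle head (52 long, 34 wide, 10 thick). Starts lying on the table. Origin on its centre line, midway along its length (12 mm above the table as it lies); own +x runs along the tool from foot (bare handle end, -80 mm) to head (+80 mm). The handle spans x = -80 to +30 mm. May be absent.
- tool2: Clay tool, 160 mm long, 0.06 kg: a square wooden handle 24 by 24 mm and 110 mm long, then a slim square wooden head (52 long, 18 by 18). Starts lying on the table. Origin on its centre line, midway along its length (12 mm above the table as it lies); own +x runs along the tool from foot (bare handle end, -80 mm) to head (+80 mm). The handle spans x = -80 to +30 mm. May be absent.
- tool3: Clay tool, 160 mm long, 0.06 kg: a square wooden handle 24 by 24 mm and 110 mm long, then a steel ribbon-loop head (52 long, 30 wide, 6 thick). Starts lying on the table. Origin on its centre line, midway along its length (12 mm above the table as it lies); own +x runs along the tool from foot (bare handle end, -80 mm) to head (+80 mm). The handle spans x = -80 to +30 mm. May be absent.
- tool4: Clay tool, 160 mm long, 0.06 kg: a square wooden handle 24 by 24 mm and 110 mm long, then a steel ribbon-loop head (52 long, 30 wide, 6 thick). Starts lying on the table. Origin on its centre line, midway along its length (12 mm above the table as it lies); own +x runs along the tool from foot (bare handle end, -80 mm) to head (+80 mm). The handle spans x = -80 to +30 mm. May be absent.
- dryer: Warm-air tool dryer, fixed: an aluminium base 380 (own x) by 80 (own y) by 30 mm high carrying five open square cups in a row along its own x, 70 mm apart. Each cup is 40 by 40 mm inside, walls 4 mm, floor 30 mm and rim 90 mm above the table. Each cup takes one tool. Origin on the table at the centre; z up.
- cup0 (a point): Centre of the floor of cup 0 of the dryer, 60 mm below its rim (cup 0 at the dryer's -x end, nearest the robot, cup 4 at +x).
- cup1 (a point): Centre of the floor of cup 1 of the dryer, 60 mm below its rim (cup 0 at the dryer's -x end, nearest the robot, cup 4 at +x).
- cup2 (a point): Centre of the floor of cup 2 of the dryer, 60 mm below its rim (cup 0 at the dryer's -x end, nearest the robot, cup 4 at +x).
- cup3 (a point): Centre of the floor of cup 3 of the dryer, 60 mm below its rim (cup 0 at the dryer's -x end, nearest the robot, cup 4 at +x).
- cup4 (a point): Centre of the floor of cup 4 of the dryer, 60 mm below its rim (cup 0 at the dryer's -x end, nearest the robot, cup 4 at +x).
- control: Control box of the dryer, fixed, white, 250 (own x) by 100 (own y) by 36 mm high, origin on the table at its centre. Dryer and control box stand on either side of the tools, the one left, the other right. On its top along own x: dial_a at +85 mm (farthest from the robot), dial_b at -12 mm, start button at -90 mm (nearest). All face straight up.
- dial_a (a joint): Angle of dial_a, rad: 0 = off (grip bar along the control box's x), grows as it turns clockwise seen from above; a sprung detent resists it (up to about 0.17 N m) and, once past the middle (0.6), snaps it on to 1.2 = on, where it rests; let go earlier, it springs back to 0. End stops at 0 and 1.2. Two dots on the box mark off and on.
- dial_a_grip (a point): On the axis of dial_a, at the middle height of its grip: 31 mm above its base, 73 mm above the table. The dial is black, round, 48 mm across, with a standing grip bar 46 mm long, 14 mm thick, 32 mm high (top 80 mm above the table); a white line marks the end that points to the dot. The point turns with the dial.
- dial_b (a joint): Angle of dial_b, rad: 0 = off (grip bar along the control box's x), grows as it turns clockwise seen from above; a sprung detent resists it (up to about 0.17 N m) and, once past the middle (0.6), snaps it on to 1.2 = on, where it rests; let go earlier, it springs back to 0. End stops at 0 and 1.2. Two dots on the box mark off and on.
- dial_b_grip (a point): On the axis of dial_b, at the middle height of its grip: 31 mm above its base, 73 mm above the table. The dial is black, round, 48 mm across, with a standing grip bar 46 mm long, 14 mm thick, 32 mm high (top 80 mm above the table); a white line marks the end that points to the dot. The point turns with the dial.
- start (a joint): Travel of the start button, m: 0 = up, 0.006 = fully down, against a spring (about 1.5 N at first, 5 N fully down); it comes up by itself when let go.
- start_top (a point): Centre of the top face of the start button, a round grey cap 30 mm across in a black collar, on the control box, pressed straight down; about 58 mm above the table when up.
- slat: Plain thin wooden slat 130 by 30 by 8 mm lying among the tools: not a tool, leave it. Origin under its centre, long side along its own x.
- slip_jar: Glass jar, 72 mm across, 100 mm tall, beyond the tools: leave it. Origin under its centre.
- water_mug: White mug, 80 mm across, 90 mm tall, beyond the tools: leave it. Origin under its centre.
- rolling_pin: Wooden rolling pin, 260 mm long, 44 mm thick: leave it. Origin under its centre.
- red_rib: Red plastic disc (a shaping rib), 90 mm across, 8 mm thick: leave it. Origin under its centre.
- glaze_bowl: Terracotta bowl, 110 mm across, 50 mm high, at the left side: leave it. Origin under its centre.
There are look-alikes about, which are no part of the job. What is shaped like the tool4 but blue is not meant. What is shaped like the tool1 but blue is not meant.

How it is judged:
By the outcome, as a careful person would: the job done as asked, in the order asked, and still so for the second after the job is handed in, with the robot touching nothing.
Of tool0, tool1, tool2, tool3, tool4 only 3 to 5 are there at a start; the rules pass over those that are not, and their reading is None.
At some moment in a run one of tool0, tool1, tool2, tool3, tool4 may be knocked a few centimetres aside while the robot is not near it.
Once in a run the grip may slacken for a moment while it holds something.
It also fails if it takes over 210 s, if anything falls off the work surface, if the arm or the gripper's body presses on something with over 40 N, if the wrist force passes 120 N, or if a joint passes its speed limit or range.

## Working session

There is one attempt and no reset: what is moved stays moved. The work goes in short steps, Python scripts to look and compute and a tool call to move; the robot and the scene stay as the last step left them, time stands still between calls to the robot, and variables do not carry over. Pictures are saved under pics/ and viewed, at most 14 in all, crops included, and the job is handed in when it is done.

Besides the shell and the picture viewer there is one more tool, called after "Request:" as name(argument=value, ...), one argument or row to a line, values as JSON. servo_tool: Moves the arm, as the interface text tells. Its arguments: {"type":"object","properties":{"motion":{"type":"array","items":{"type":"array"}},"hand":{"type":"number"},"force":{"type":"number"}},"required":["motion"]}

```bash
mkdir -p pics; ls
cat > h.py <<'E'
import numpy as np, cv2
from cell import sensors, eyes, hand_in, robot
def cap(n, save=None):
    s=sensors.state(); c=eyes.capture(n); c['s']=s
    if n=='wrist':
        T=np.eye(4);T[:3,:3]=s['tool_rot'];T[:3,3]=s['position']
        T=T@np.array(c['tool_from_camera']); c['R']=T[:3,:3]; c['o']=T[:3,3]
    else:
        R=cv2.Rodrigues(np.array(c['rvec'],float))[0]; c['R']=R.T; c['o']=-R.T@np.array(c['tvec']).ravel()
    if save: cv2.imwrite('pics/%s.png'%save,c['color'])
    return c
def ray(c,uv):
    K=np.array(c['camera_matrix']); d=c['R']@np.linalg.inv(K)@np.array([uv[0],uv[1],1.]); return d/np.linalg.norm(d)
def onz(c,uv,z):
    d=ray(c,uv); return c['o']+d*(z-c['o'][2])/d[2]
def tri(c1,p1,c2,p2):
    A=np.zeros((3,3));b=np.zeros(3)
    for c,p in((c1,p1),(c2,p2)):
        d=ray(c,p);M=np.eye(3)-np.outer(d,d);A+=M;b+=M@c['o']
    x=np.linalg.solve(A,b)
    return x,[np.linalg.norm(np.cross(x-c['o'],ray(c,p))) for c,p in((c1,p1),(c2,p2))]
def proj(c,X):
    p=c['R'].T@(np.array(X,float)-c['o']);q=np.array(c['camera_matrix'])@p;return q[:2]/q[2]
E
python3 - <<'E'
from h import *
for n in('top','side','wrist'):
    c=cap(n,n+'0'); print(n,c['o'].round(3),c['R'][:,2].round(2),np.array(c['camera_matrix'])[0,0])
print(c['s']['position'],np.array(c['s']['tool_rot']).round(2),c['s']['gripper_width'],c['s']['t'],robot.grip_depth)
E
```

```text
pics
top [0.348 0.014 1.681] [ 0.08  0.02 -1.  ] 502.78515983804
side [0.273 0.981 0.703] [ 0.17 -0.82 -0.54] 402.15652591192963
wrist [0.217 0.695 0.373] [ 0.25 -0.11 -0.96] 330.8105588199314
[0.27990757 0.66797594 0.23025323] [[-0.92  0.39 -0.  ]
 [ 0.39  0.92 -0.  ]
 [-0.   -0.   -1.  ]] 0.08528960373640963 0.1 0.0187
```

View pics/top0.png

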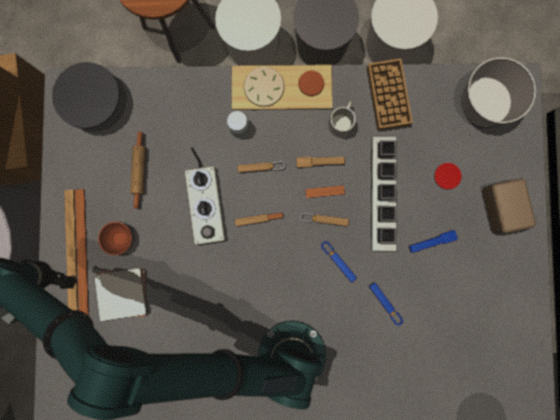

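View pics/side0.png

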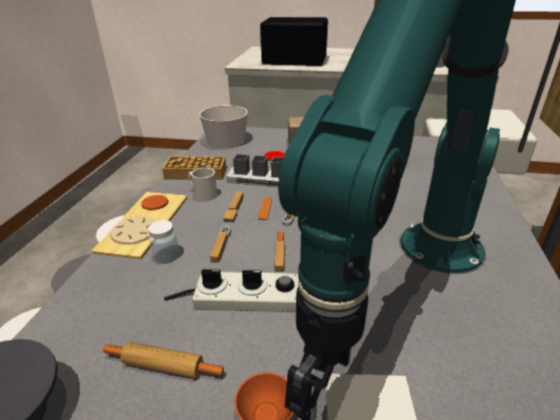

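Run:
```python
from h import *
c=cap('top')
im=c['color']; cv2.imwrite('pics/crop1.png',cv2.resize(im[125:260,175:415],(800,450),interpolation=cv2.INTER_CUBIC))
hsv=cv2.cvtColor(im,cv2.COLOR_BGR2HSV)
m=cv2.inRange(hsv,(3,90,60),(25,255,255)); 
n,l,st,ce=cv2.connectedComponentsWithStats(m)
for i in range(1,n):
    if st[i,4]>60 and 220<ce[i][0]<370 and 140<ce[i][1]<240:
        pts=np.argwhere(l==i)[:,::-1].astype(np.float32); r=cv2.minAreaRect(pts); b=cv2.boxPoints(r)
        print(ce[i].round(1),st[i,4],onz(c,ce[i],.015).round(3),[onz(c,p,.015)[:2].round(3).tolist() for p in b])
for n_,p,z in(('cup0',(384,236),.09),('cup4',(387,149),.09),('dialA',(201,180),.08),('dialB',(205,209),.08),('start',(208,232),.058)): print(n_,onz(c,p,z).round(3))
```

```text
[318.7 161.1] 412 [ 0.638 -0.095  0.015] [[0.653, -0.019], [0.652, -0.18], [0.618, -0.179], [0.619, -0.019]]
[254.6 167. ] 257 [0.62  0.119 0.015] [[0.629, 0.177], [0.638, 0.062], [0.612, 0.06], [0.603, 0.175]]
[324.8 191.2] 372 [ 0.537 -0.114  0.015] [[0.546, -0.047], [0.559, -0.177], [0.528, -0.18], [0.515, -0.05]]
[257.3 218.7] 323 [0.447 0.111 0.015] [[0.447, 0.187], [0.471, 0.03], [0.447, 0.026], [0.423, 0.183]]
[330.5 219.9] 262 [ 0.442 -0.132  0.015] [[0.438, -0.069], [0.462, -0.073], [0.445, -0.192], [0.421, -0.189]]
cup0 [ 0.385 -0.293  0.09 ]
cup4 [ 0.663 -0.308  0.09 ]
dialA [0.569 0.288 0.08 ]
dialB [0.475 0.275 0.08 ]
start [0.402 0.268 0.058]
```

View pics/crop1.png

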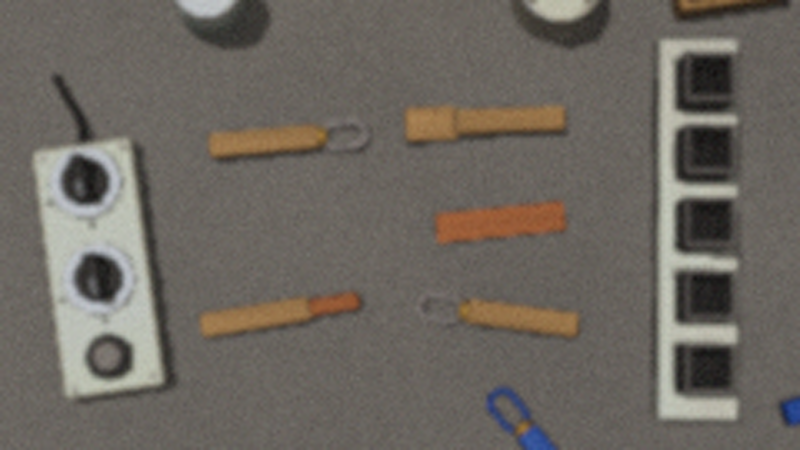

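Request:
servo_tool(
  motion=[
    [[0.17,-0.62,0.1],-0.73],
    [[0.17,-0.62,0.1],-0.73],
    [[0.17,-0.62,0.1],-0.73],
    [[0.17,-0.62,0.1],-0.73],
    [[0.17,-0.62,0.1],-0.73],
    [[0.17,-0.62,0.1],-0.73],
    [[0.17,-0.62,0.1],-0.73],
    [[0.17,-0.62,0.1],-0.73],
    [[0.17,-0.62,0.1],-0.73],
    [[0.17,-0.62,0.1],-0.73],
  ],
)

```text
t: 1.45
position: [0.3657, 0.3568, 0.2816]
tool_rot: [[-0.614, 0.789, 0.0], [0.789, 0.614, 0.0], [-0.0, 0.0, -1.0]]
force: [-0.1, 0.3, -0.1]
gripper_width: 0.0855
finger_force: 0.0
```

Request:
servo_tool(
  motion=[
    [[0.17,-0.62,0.1],-0.73],
    [[0.17,-0.62,0.1],-0.73],
    [[0.17,-0.62,0.1],-0.73],
    [[0.17,-0.62,0.1],-0.73],
    [[0.17,-0.62,0.1],-0.73],
    [[0.17,-0.62,0.1],-0.73],
    [[0.17,-0.62,0.1],-0.73],
    [[0.17,-0.62,0.1],-0.73],
    [[0.17,-0.62,0.1],-0.73],
    [[0,0,0],0],
  ],
)

```text
t: 2.7
position: [0.4424, 0.0762, 0.3269]
tool_rot: [[-0.197, 0.98, 0.001], [0.98, 0.197, -0.0], [-0.0, 0.001, -1.0]]
force: [-0.2, 0.6, -0.4]
gripper_width: 0.0852
finger_force: 0.0
```

Run:
```python
from h import *
c=cap('wrist','w1'); s=c['s'];print(s['position'].round(3) if hasattr(s['position'],'round') else s['position'],np.array(s['tool_rot']).round(3).tolist(),np.round(s['q'],2),s['t'],s['force'],c['o'],c['R'][:,2])
```

```text
[0.442 0.076 0.327] [[-0.197, 0.98, 0.001], [0.98, 0.197, -0.0], [-0.0, 0.001, -1.0]] [-0.71  0.12  0.49  2.11 -0.07  0.92  0.02] 2.7 [-0.1883677   0.57229572 -0.40293609] [0.42900589 0.14367444 0.46967783] [ 0.05455948 -0.26567305 -0.9625181 ]
```

View pics/w1.png

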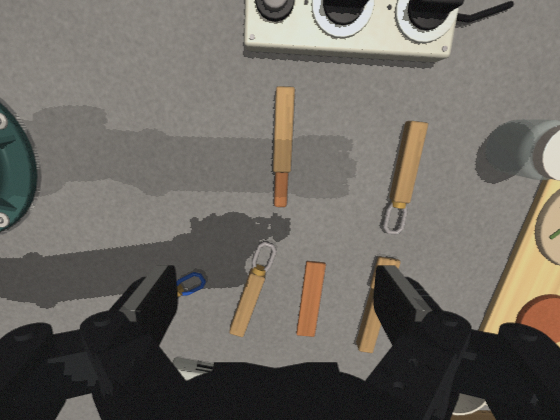

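```bash
cat >> h.py <<'E'
def blobs(c,lo=(3,90,50),hi=(25,255,255),amin=60,z=.02,box=((.36,.75),(-.24,.24))):
    m=cv2.inRange(cv2.cvtColor(c['color'],cv2.COLOR_BGR2HSV),lo,hi)
    m=cv2.morphologyEx(m,cv2.MORPH_OPEN,np.ones((2,2)))
    n,l,st,ce=cv2.connectedComponentsWithStats(m); out=[]
    for i in range(1,n):
        if st[i,4]<amin: continue
        w=onz(c,ce[i],z)
        if not(box[0][0]<w[0]<box[0][1] and box[1][0]<w[1]<box[1][1]): continue
        p=np.argwhere(l==i)[:,::-1].astype(np.float32); r=cv2.minAreaRect(p); b=cv2.boxPoints(r)
        if np.linalg.norm(b[0]-b[1])<np.linalg.norm(b[1]-b[2]): e=((b[0]+b[1])/2,(b[2]+b[3])/2)
        else: e=((b[1]+b[2])/2,(b[0]+b[3])/2)
        E=[onz(c,x,z)[:2] for x in e]; out.append((np.array(r[0]),w,E,st[i,4]))
    return out
E
python3 - <<'E'
from h import *
a=cap('top');c=cap('wrist')
A=blobs(a);B=blobs(c,amin=200)
for r in B:
    d,e=r[2]; print('W',r[1].round(4)[:2],[x.round(4).tolist() for x in r[2]],'len',np.linalg.norm(d-e).round(3),'ang',np.degrees(np.arctan2(*(d-e)[::-1])).round(1),r[3])
    for q in A:
        if np.linalg.norm(q[1]-r[1])<.03:
            x,er=tri(a,q[0],c,r[0]); print('   tri',x.round(4),np.round(er,4), 'top', q[1].round(4)[:2])
E
```

```text
W [0.4465 0.1158] [[0.4354, 0.1851], [0.46, 0.0281]] len 0.159 ang 98.9 1945
W [0.6182 0.1226] [[0.6134, 0.1783], [0.6225, 0.0595]] len 0.119 ang 94.4 1838
   tri [0.6189 0.1171 0.0131] [0.0039 0.0039] top [0.6161 0.1156]
W [ 0.5357 -0.1038] [[0.5297, -0.0431], [0.5434, -0.1704]] len 0.128 ang 96.2 1430
   tri [ 0.5387 -0.1175 -0.0021] [0.003 0.003] top [ 0.5334 -0.1173]
W [ 0.4428 -0.127 ] [[0.4513, -0.0648], [0.434, -0.1909]] len 0.127 ang 82.2 1123
   tri [ 0.4411 -0.1349  0.0048] [0.0023 0.0023] top [ 0.4379 -0.1345]
W [ 0.636  -0.1303] [[0.6326, -0.0451], [0.6412, -0.1807]] len 0.136 ang 93.6 912
```

Request:
servo_tool(
  motion=[
    [[0.05,-0.06,-0.7],-0.2],
    [[0.05,-0.06,-0.7],-0.2],
    [[0.05,-0.06,-0.7],-0.2],
    [[0.05,-0.06,-0.7],0],
    [[0.05,-0.06,-0.7],0],
    [[0,0,-0.7],0],
    [[0,0,-0.7],0],
    [[0,0,-0.7],0],
    [[0,0,0],0],
    [[0,0,0],0],
  ],
  hand=0.7,
)

```text
t: 4.1
position: [0.4545, 0.0652, 0.0468]
tool_rot: [[-0.164, 0.986, 0.0], [0.986, 0.164, 0.0], [0.0, 0.001, -1.0]]
force: [0.4, 0.0, 0.8]
gripper_width: 0.0595
finger_force: 0.0
```

Run:
```python
from h import *
c=cap('wrist','w2'); s=c['s'];print(np.round(s['position'],4),s['gripper_width'],s['t'])
B=blobs(c,amin=200)
for r in B:
    d,e=r[2]; print('W',r[1].round(4)[:2],[x.round(4).tolist() for x in r[2]],'len',np.linalg.norm(d-e).round(3),'ang',np.degrees(np.arctan2(*(d-e)[::-1])).round(1),r[3])
```

```text
[0.4545 0.0652 0.0468] 0.05953358995246162 4.1
W [0.4445 0.1237] [[0.4345, 0.1842], [0.4602, 0.0293]] len 0.157 ang 99.4 13495
W [0.6035 0.0897] [[0.5844, 0.1303], [0.6131, 0.0588]] len 0.077 ang 111.9 2198
```

View pics/w2.png

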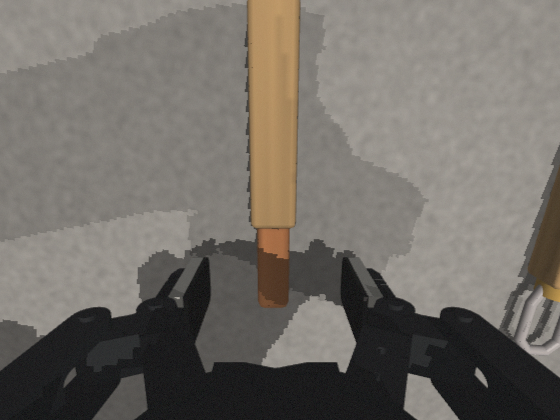

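Request:
servo_tool(
  motion=[
    [[0,-0.06,-0.3],0],
    [[0,0,-0.3],0],
    [[0,0,-0.25],0],
    [[0,0,0],0],
    [[0,0,0],0],
    [[0,0,0],0],
    [[0,0,0],0],
    [[0,0,0],0],
    [[0,0,0],0],
    [[0,0,0],0],
  ],
)

```text
t: 5.4
position: [0.4542, 0.0617, 0.0038]
tool_rot: [[-0.163, 0.987, 0.0], [0.987, 0.163, -0.0], [-0.0, 0.0, -1.0]]
force: [0.1, -0.5, 0.3]
gripper_width: 0.0598
finger_force: 0.0
```

Request:
servo_tool(
  motion=[
    [[0,0,0],0],
    [[0,0,0],0],
    [[0,0,0],0],
    [[0,0,0],0],
    [[0,0,0],0],
    [[0,0,0.2],0],
    [[0,0,0.4],0],
    [[0,0,0.4],0],
    [[0,0,0.4],0],
    [[0,0,0.4],0],
  ],
  hand=0,
  force=20,
)

```text
t: 6.65
position: [0.4539, 0.0617, 0.0949]
tool_rot: [[-0.163, 0.987, 0.0], [0.987, 0.163, 0.0], [0.0, 0.0, -1.0]]
force: [0.2, 0.3, -0.5]
gripper_width: 0.0176
finger_force: 25.7
```

Run:
```python
from h import *
c=cap('wrist'); a=cap('side')['color'][180:300,180:330]
cv2.imwrite('pics/w3.png',np.vstack([cv2.resize(c['color'],(400,300)),cv2.resize(a,(400,300))]))
s=c['s'];print(np.round(s['position'],4),s['gripper_width'],s['force'],s['moment'])
```

```text
[0.4539 0.0617 0.0949] 0.01762156643907325 [ 0.23679801  0.28650783 -0.47237576] [-0.03300331 -0.03170889 -0.03955858]
```

View pics/w3.png

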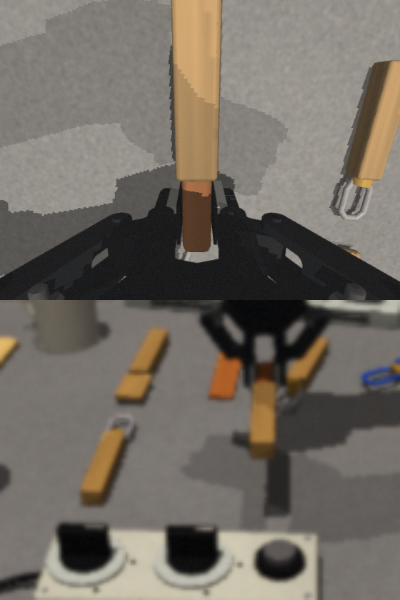

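Run:
```python
from h import *
c=cap('side'); s=c['s']
P=np.array(s['position'])+[0,0,.008]; u=-np.array(s['tool_rot'])[:,0]; u=u*np.sign(u[1])
for d in range(-20,91,10):
    a=np.radians(d); F=P+.128*(np.cos(a)*u-np.sin(a)*np.array([0,0,1])); print(d,F.round(3),proj(c,F).round(1))
```

```text
-20 [0.436 0.181 0.147] [278.2 224.3]
-10 [0.435 0.186 0.126] [278.3 232.8]
0 [0.434 0.188 0.104] [278.4 240.6]
10 [0.435 0.186 0.081] [278.6 247.2]
20 [0.436 0.181 0.06 ] [278.7 252.5]
30 [0.437 0.171 0.04 ] [278.9 256.3]
40 [0.439 0.159 0.021] [279.1 258.7]
50 [0.442 0.143 0.006] [279.4 259.5]
60 [ 0.445  0.125 -0.007] [279.6 258.9]
70 [ 0.448  0.105 -0.017] [279.8 257. ]
80 [ 0.452  0.084 -0.022] [280.  253.8]
90 [ 0.455  0.062 -0.024] [280.2 249.6]
```

Request:
servo_tool(
  motion=[
    [[0,-0.5,0.8],-0.31],
    [[0,-0.8,0.8],-0.31],
    [[0,-0.9,0.8],-0.31],
    [[0,-0.9,0.8],-0.31],
    [[0,-0.9,0.3],-0.31],
    [[0,-0.9,0.2],-0.31],
    [[0,-0.9,0],-0.31],
    [[0,-0.9,0],-0.31],
    [[0,-0.9,0],-0.31],
    [[0,-0.8,0],-0.31],
  ],
)

```text
t: 8.05
position: [0.4536, -0.3595, 0.2775]
tool_rot: [[0.054, 0.999, -0.002], [0.999, -0.054, 0.001], [0.001, -0.002, -1.0]]
force: [0.3, 0.2, -0.1]
gripper_width: 0.0172
finger_force: 27.1
```

Request:
servo_tool(
  motion=[
    [[0,0,0],0],
    [[0,0,0],0],
    [[0,0,0],0],
    [[0,0,0],0],
    [[0,0,0],0],
    [[0,0,0],0],
    [[0,0,0],0],
    [[0,0,0],0],
    [[0,0,0],0],
    [[0,0,0],0],
  ],
)

```text
t: 9.3
position: [0.4542, -0.3583, 0.2788]
tool_rot: [[0.053, 0.999, 0.0], [0.999, -0.053, -0.0], [-0.0, 0.0, -1.0]]
force: [0.2, -0.0, -0.8]
gripper_width: 0.0177
finger_force: 27.1
```

Run:
```python
from h import *
import pickle
c=cap('wrist','w4'); pickle.dump(c,open('w4.pkl','wb'));s=c['s'];print(np.round(s['position'],4),np.round(s['tool_rot'],3).tolist(),s['gripper_width'],c['o'],s['q'].round(2))
```

```text
[ 0.4542 -0.3583  0.2788] [[0.053, 0.999, 0.0], [0.999, -0.053, -0.0], [-0.0, 0.0, -1.0]] 0.017692703306585993 [ 0.45814859 -0.28962958  0.42155054] [ 0.13  0.41  0.62  1.92 -0.3   0.91  0.85]
```

View pics/w4.png

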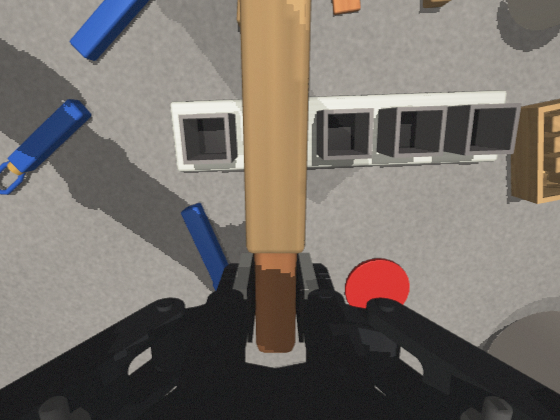

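Run:
```python
from h import *
import pickle
c=pickle.load(open('w4.pkl','rb')); im=c['color']
# white base mask
hsv=cv2.cvtColor(im,cv2.COLOR_BGR2HSV)
m=cv2.inRange(hsv,(0,0,185),(180,40,255)); m[:80]=0;m[185:]=0;m[:,:160]=0;m[:,512:]=0
p=np.argwhere(m>0)[:,::-1]
for n,k in(('UL',p[:,0]+p[:,1]),('UR',-p[:,0]+1.0*p[:,1]),('LL',p[:,0]-p[:,1])):
    q=p[np.argmin(k)]; print(n,q,onz(c,q,.03).round(4))
# dark inside
for z in(.09,):
  for n,a,b in(('c0',(181,113),(233,164)),('c2',(316,108),(371,158)),('c3',(390,107),(444,156)),('c4',(468,104),(517,153))):
    A,B=onz(c,a,z),onz(c,b,z); print(n,((A+B)/2).round(4)[:2],(B-A).round(4)[:2])
cv2.imwrite('pics/w4c.png',cv2.resize(im[85:180,165:525],(800,211),interpolation=cv2.INTER_CUBIC))
```

```text
UL [172 102] [ 0.3432 -0.2647  0.03  ]
UR [505  91] [ 0.7153 -0.2724  0.03  ]
LL [178 169] [ 0.34   -0.3401  0.03  ]
c0 [ 0.3909 -0.3046] [ 0.0456 -0.0513]
c2 [ 0.5244 -0.3063] [ 0.0538 -0.0503]
c3 [ 0.5959 -0.3085] [ 0.0555 -0.0493]
c4 [ 0.669  -0.3095] [ 0.0533 -0.049 ]
```

View pics/w4c.png

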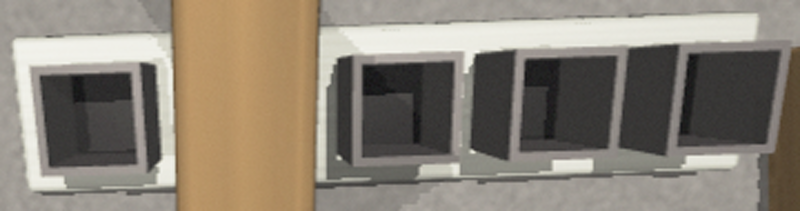

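Run:
```python
from h import *
import pickle
c=pickle.load(open('w4.pkl','rb'))
for k,p in((0,(203.9,138)),(2,(347.7,133.8)),(3,(420,131.4)),(4,(493.5,129.1))): print(k,onz(c,p,.09).round(4)[:2],onz(c,p,.08).round(4)[:2])
a=cap('top')
im=a['color'];cv2.imwrite('pics/t4c.png',cv2.resize(im[130:256,365:410],(280,784),interpolation=cv2.INTER_CUBIC)[:, :])
```

```text
0 [ 0.3874 -0.3034] [ 0.3853 -0.3038]
2 [ 0.528  -0.3067] [ 0.5301 -0.3073]
3 [ 0.5983 -0.3081] [ 0.6025 -0.3087]
4 [ 0.6695 -0.3097] [ 0.6758 -0.3103]
```

Request:
servo_tool(
  motion=[
    [[0.48,0.3,-0.3],0],
    [[0.48,0.3,-0.3],0],
    [[0.48,0.3,-0.3],0],
    [[0.48,0.3,-0.3],0],
    [[0.48,0.3,-0.3],0],
    [[0.48,0.3,-0.3],0],
    [[0,0,-0.5],0],
    [[0,0,-0.5],0],
    [[0,0,-0.4],0],
    [[0,0,0],0],
  ],
)

```text
t: 10.65
position: [0.5974, -0.2675, 0.1169]
tool_rot: [[0.053, 0.999, -0.003], [0.999, -0.053, 0.001], [0.001, -0.003, -1.0]]
force: [0.3, 0.2, 0.2]
gripper_width: 0.0172
finger_force: 27.1
```

Run:
```python
from h import *
s=sensors.state();print(s['position'].round(4),s['force'].round(1))
```

```text
[ 0.5974 -0.2675  0.1169] [0.3 0.2 0.2]
```

Request:
servo_tool(
  motion=[
    [[0,0,-0.4],0],
    [[0,0,-0.04],0],
    [[0,0,-0.04],0],
    [[0,0,-0.04],0],
    [[0,0,-0.04],0],
    [[0,0,-0.04],0],
    [[0,0,-0.04],0],
    [[0,0,-0.04],0],
    [[0,0,-0.04],0],
    [[0,0,-0.04],0],
  ],
)

```text
t: 11.9
position: [0.5986, -0.2669, 0.0835]
tool_rot: [[0.052, 0.999, 0.001], [0.999, -0.052, 0.004], [0.004, 0.001, -1.0]]
force: [-3.5, 5.2, 17.3]
gripper_width: 0.0177
finger_force: 33.1
```

Run:
```python
from h import *
c=cap('wrist'); a=cap('side')['color']
t=cap('top')['color']
cv2.imwrite('pics/w5.png',np.vstack([np.hstack([cv2.resize(c['color'],(400,300)),cv2.resize(a[120:240,200:360],(400,300))])]))
s=c['s'];print(np.round(s['position'],4),s['gripper_width'],s['force'],s['moment'])
```

```text
[ 0.5986 -0.2669  0.0835] 0.01770386205016508 [-3.48151811  5.24288036 17.28508474] [ 0.84169832  0.98915407 -0.10600181]
```

View pics/w5.png

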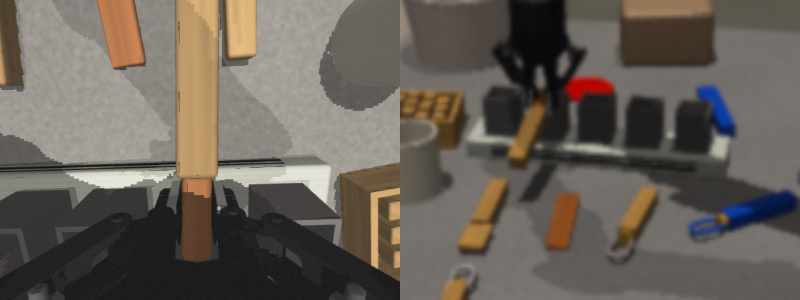

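```bash
cat >> h.py <<'E'
def pitchtab(c,sgn,L=.128,off=.008,angs=range(-10,91,10)):
    s=c['s'];P=np.array(s['position'])+[0,0,off];u=np.array(s['tool_rot'])[:,0];u=sgn*u*np.sign(u[1])
    for d in angs:
        a=np.radians(d);F=P+L*(np.cos(a)*u-np.sin(a)*np.array([0,0,1]));print(d,F.round(3),proj(c,F).round(1))
E
python3 - <<'E'
from h import *
pitchtab(cap('side'),1)
E
```

```text
-10 [ 0.605 -0.141  0.114] [245.6 172.7]
0 [ 0.605 -0.139  0.092] [245.8 179.1]
10 [ 0.605 -0.141  0.069] [246.4 184.8]
20 [ 0.605 -0.147  0.048] [247.3 189.7]
30 [ 0.604 -0.156  0.028] [248.5 193.6]
40 [ 0.604 -0.169  0.009] [249.9 196.4]
50 [ 0.603 -0.185 -0.007] [251.5 198.1]
60 [ 0.602 -0.203 -0.019] [253.2 198.7]
70 [ 0.601 -0.223 -0.029] [254.9 198.2]
80 [ 0.6   -0.245 -0.035] [256.7 196.6]
90 [ 0.599 -0.267 -0.037] [258.4 194.1]
```

Request:
servo_tool(
  motion=[
    [[0,0,-0.04],0],
    [[0,0,-0.04],0],
    [[0,0,-0.04],0],
    [[0,0,-0.04],0],
    [[0,0,-0.04],0],
    [[0,0,-0.04],0],
    [[0,0,0],0],
    [[0,0,0],0],
    [[0,0,0],0],
    [[0,0,0],0],
  ],
)

```text
t: 13.35
position: [0.5987, -0.267, 0.0721]
tool_rot: [[0.052, 0.999, 0.001], [0.999, -0.052, 0.003], [0.004, 0.001, -1.0]]
force: [-5.1, 5.5, 19.2]
gripper_width: 0.0175
finger_force: 42.6
```

```bash
cat >> h.py <<'E'
def foot(sgn,L=.128,off=.008):
    """pitch of held tool from side camera: foot-end of wood blob nearest predicted arc"""
    c=cap('side'); m=cv2.inRange(cv2.cvtColor(c['color'],cv2.COLOR_BGR2HSV),(3,90,40),(25,255,255))
    s=c['s'];P=np.array(s['position'])+[0,0,off];u=np.array(s['tool_rot'])[:,0];u=sgn*u*np.sign(u[1]);z=np.array([0,0,1]);v=np.cross(u,z)
    best=[]
    for d in range(-15,100,3):
        a=np.radians(d);ax=np.cos(a)*u-np.sin(a)*z;n=np.sin(a)*u+np.cos(a)*z
        q=lambda l,w,h:proj(c,P+l*ax+w*v+h*n)
        poly=np.zeros(m.shape,np.uint8)
        F=[q(L,-.012,-.012),q(L,.012,-.012),q(L,.012,.012),q(L,-.012,.012)]
        print(d,np.array(F).round(0).tolist()) if 0 else None
    return c,m
E
python3 - <<'E'
from h import *
c=cap('side');s=c['s'];print(s['position'].round(4),s['force'].round(1),s['gripper_width'])
pitchtab(c,1,angs=(0,10,20,30,40))
m=cv2.inRange(cv2.cvtColor(c['color'],cv2.COLOR_BGR2HSV),(3,90,30),(25,255,255))
n,l,st,ce=cv2.connectedComponentsWithStats(m)
for i in range(1,n):
    if st[i,4]>40 and 230<ce[i][0]<275 and 140<ce[i][1]<215: print(st[i],ce[i].round(1))
E
```

```text
[ 0.5987 -0.267   0.0721] [-5.1  5.5 19.2] 0.01748161446030749
0 [ 0.605 -0.139  0.081] [246.  182.1]
10 [ 0.605 -0.141  0.058] [246.5 187.7]
20 [ 0.605 -0.147  0.037] [247.4 192.6]
30 [ 0.605 -0.156  0.016] [248.6 196.4]
40 [ 0.604 -0.169 -0.002] [250.  199.2]
[245 155  14  41 303] [252.2 177.2]
[223 191  20  30 294] [233.2 206.4]
[258 197  14  23 223] [264.5 208.2]
```

Request:
servo_tool(
  motion=[
    [[0,0,0.7],0],
    [[0,0,0.8],0],
    [[0,0,0.7],0],
    [[0,-0.5,0],0],
    [[0,-0.8,0],0],
    [[0,-0.9,0],0],
    [[0,-0.9,0],0],
    [[0,-0.9,0],0],
    [[0,0,0],0],
    [[0,0,0],0],
  ],
)

```text
t: 14.65
position: [0.5981, -0.4677, 0.1784]
tool_rot: [[0.053, 0.999, -0.0], [0.999, -0.053, 0.001], [0.001, -0.0, -1.0]]
force: [-0.2, 0.3, -0.5]
gripper_width: 0.0173
finger_force: 39.6
```

Run:
```python
from h import *
c=cap('wrist'); a=cap('side')['color']
cv2.imwrite('pics/w6.png',np.vstack([np.hstack([cv2.resize(c['color'],(400,300)),cv2.resize(a[90:210,200:360],(400,300))])]))
s=c['s'];print(np.round(s['position'],4),s['gripper_width'],s['force'],s['moment'])
c=cap('side');pitchtab(c,1)
```

```text
[ 0.5981 -0.4677  0.1784] 0.017277413708820088 [-0.23853011  0.28378719 -0.47031716] [ 0.0106448  -0.00155097  0.05166855]
-10 [ 0.605 -0.34   0.209] [258.4 122.9]
0 [ 0.605 -0.338  0.187] [258.6 129.2]
10 [ 0.605 -0.34   0.164] [259.  134.9]
20 [ 0.605 -0.346  0.143] [259.7 140. ]
30 [ 0.605 -0.355  0.123] [260.6 144.2]
40 [ 0.604 -0.368  0.104] [261.7 147.5]
50 [ 0.603 -0.384  0.089] [263.  149.8]
60 [ 0.602 -0.402  0.076] [264.4 151. ]
70 [ 0.601 -0.422  0.066] [265.9 151.1]
80 [ 0.6   -0.444  0.06 ] [267.4 150.3]
90 [ 0.599 -0.466  0.058] [268.9 148.5]
```

View pics/w6.png

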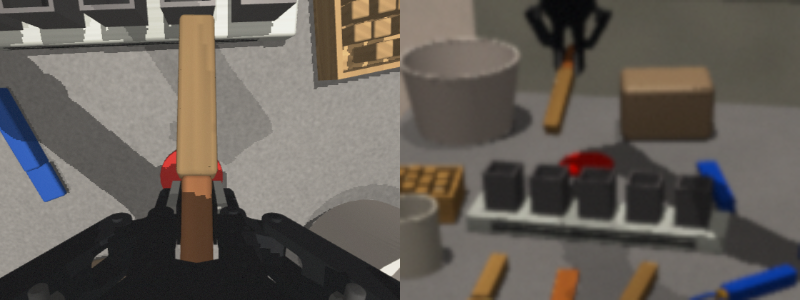

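```bash
cat >> h.py <<'E'
def wpitch(L=.128,off=.008,sat=90):
    """pitch (deg, foot down) of the held tool from the wrist view; foot is on the image-top side"""
    c=cap('wrist'); s=c['s']
    m=cv2.inRange(cv2.cvtColor(c['color'],cv2.COLOR_BGR2HSV),(3,sat,40),(25,255,255))
    P=np.array(s['position'])+[0,0,off]; R=np.array(s['tool_rot']); u=R[:,0]*np.sign((c['o']-P)@R[:,0]); z=np.array([0,0,1]);v=R[:,1]
    x0=proj(c,P+.03*u)
    cols=m[:, int(x0[0])-6:int(x0[0])+7]; rows=np.where((cols>0).mean(1)>.6)[0]
    # lowest contiguous run (nearest gripper)
    brk=np.where(np.diff(rows)>6)[0]; run=rows if len(brk)==0 else rows[brk[-1]+1:]
    top=run.min(); tab=[]
    for d in range(-15,100):
        a=np.radians(d);ax=np.cos(a)*u-np.sin(a)*z;n=np.sin(a)*u+np.cos(a)*z
        tab.append(min(proj(c,P+L*ax+h*n)[1] for h in(-.012,.012)))
    i=np.argmin(abs(np.array(tab)-top)); print('t',round(s['t'],1),'pos',s['position'].round(4),'F',s['force'].round(1),'w',round(s['gripper_width'],4),'footrow',top,run.max(),'pitch',i-15, 'res',round(tab[i]-top,1))
    return i-15
E
python3 - <<'E'
from h import *
wpitch()
E
```

```text
t 14.8 pos [ 0.5991 -0.4661  0.1785] F [ 1.   0.1 -0.5] w 0.0172 footrow 21 367 pitch 30 res 0.6
```

Request:
servo_tool(
  motion=[
    [[0,0,-0.8],0],
    [[0,0,-0.9],0],
    [[0,0.05,-0.05],0],
    [[0,0.05,0],0],
    [[0,0.05,0],0],
    [[0,0.05,0],0],
    [[0,0.05,0],0],
    [[0,0.04,0],0],
    [[0,0,0],0],
    [[0,0,0],0],
  ],
)

```text
t: 16.1
position: [0.5981, -0.4539, 0.0913]
tool_rot: [[0.053, 0.999, -0.0], [0.999, -0.053, -0.0], [-0.0, -0.0, -1.0]]
force: [0.1, 0.0, -0.4]
gripper_width: 0.0176
finger_force: 39.6
```

Request:
servo_tool(
  motion=[
    [[0,0,0.4],0],
    [[0,0.1,0],0],
    [[0,0.08,0],0],
    [[0,0.12,0.2],0],
    [[0,0.12,0.2],0],
    [[0,0.15,0.17],0],
    [[0,0.15,0.17],0],
    [[0,0.17,0.15],0],
    [[0,0.17,0.15],0],
    [[0,0,0],0],
  ],
)

```text
t: 17.35
position: [0.5996, -0.4059, 0.1661]
tool_rot: [[0.053, 0.999, 0.006], [0.999, -0.053, -0.011], [-0.01, 0.006, -1.0]]
force: [1.5, -5.8, 1.7]
gripper_width: 0.0174
finger_force: 53.4
```

Run:
```python
from h import *
wpitch()
```

```text
t 17.4 pos [ 0.5996 -0.4059  0.1661] F [ 1.5 -5.8  1.7] w 0.0174 footrow 113 366 pitch 61 res -0.6
```

Request:
servo_tool(
  motion=[
    [[0,0.2,0.11],0],
    [[0,0.2,0.11],0],
    [[0,0.21,0.08],0],
    [[0,0.21,0.08],0],
    [[0,0.22,0.04],0],
    [[0,0.22,0.03],0],
    [[0,0.08,0],0],
    [[0,0,0],0],
    [[0,0,0],0],
    [[0,0,0],0],
  ],
)

```text
t: 18.65
position: [0.5974, -0.333, 0.1852]
tool_rot: [[0.053, 0.999, -0.002], [0.999, -0.053, 0.002], [0.002, -0.002, -1.0]]
force: [0.6, -0.7, 0.1]
gripper_width: 0.0177
finger_force: 50.9
```

Run:
```python
from h import *
wpitch()
```

```text
t 18.6 pos [ 0.5974 -0.333   0.1852] F [ 0.6 -0.7  0.1] w 0.0177 footrow 216 358 pitch 99 res 0.3
```

Request:
servo_tool(
  motion=[
    [[0,0,0.4],0],
    [[0,0,0.5],0],
    [[0,0,0.1],0],
    [[0,0,0],0],
    [[0,0,0],0],
    [[0,0,0],0],
    [[0,0,0],0],
    [[0,0,0],0],
    [[0,0,0],0],
    [[0,0,0],0],
  ],
)

```text
t: 19.95
position: [0.5982, -0.3338, 0.2358]
tool_rot: [[0.053, 0.999, 0.0], [0.999, -0.053, -0.0], [-0.0, 0.0, -1.0]]
force: [-0.7, -0.6, -0.9]
gripper_width: 0.0171
finger_force: 50.8
```

```bash
sed -i 's/range(-15,100):/range(-15,125):/' h.py
python3 - <<'E'
from h import *
wpitch()
c=cap('side'); m=cv2.inRange(cv2.cvtColor(c['color'],cv2.COLOR_BGR2HSV),(3,90,30),(25,255,255))
n,l,st,ce=cv2.connectedComponentsWithStats(m)
for i in range(1,n):
    if st[i,4]>40 and 230<ce[i][0]<300 and 50<ce[i][1]<180: print(st[i],ce[i].round(1))
for a in (80,90,100):
    pitchtab(c,1,angs=(a,))
cv2.imwrite('pics/w7.png',np.hstack([cv2.resize(cap('wrist')['color'],(400,300)),cv2.resize(c['color'][60:180,200:360],(400,300))]))
E
```

```text
t 19.9 pos [ 0.5982 -0.3338  0.2358] F [-0.7 -0.6 -0.9] w 0.0171 footrow 212 358 pitch 97 res -1.3
[256 102   9  44 276] [259.7 124.9]
80 [ 0.599 -0.312  0.118] [259.3 150.4]
90 [ 0.598 -0.334  0.116] [261.  148.4]
100 [ 0.597 -0.356  0.118] [262.7 145.5]
```

View pics/w7.png

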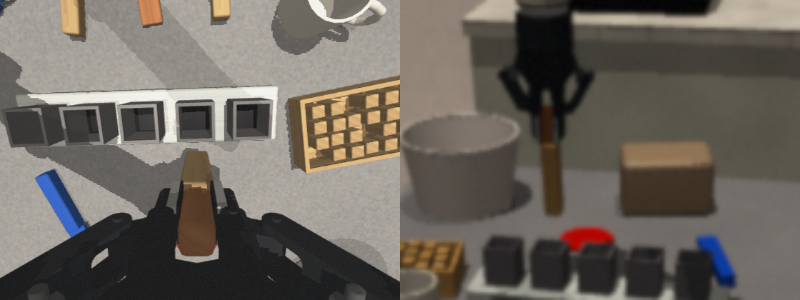

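Request:
servo_tool(
  motion=[
    [[0,0.4,0],0],
    [[0,0.44,0],0],
    [[0,0,0],0],
    [[0,0,-0.3],0],
    [[0,0,-0.5],0],
    [[0,0,-0.5],0],
    [[0,0,-0.2],0],
    [[0,0,0],0],
    [[0,0,0],0],
    [[0,0,0],0],
  ],
)

```text
t: 21.35
position: [0.5988, -0.2924, 0.1619]
tool_rot: [[0.053, 0.999, 0.002], [0.999, -0.053, -0.001], [-0.001, 0.002, -1.0]]
force: [-0.4, 0.5, -0.2]
gripper_width: 0.0176
finger_force: 50.8
```

Run:
```python
from h import *
s=sensors.state();print(s['position'].round(4),s['force'].round(1),s['gripper_width'])
```

```text
[ 0.5988 -0.2924  0.1619] [-0.4  0.5 -0.2] 0.01761849796155528
```

Request:
servo_tool(
  motion=[
    [[0,-0.08,0],0],
    [[0,-0.08,0],0],
    [[0,-0.08,0],0],
    [[0,-0.08,0],0],
    [[0,0,-0.1],0],
    [[0,0,-0.1],0],
    [[0,0,-0.04],0],
    [[0,0,-0.03],0],
    [[0,0,0],0],
    [[0,0,0],0],
  ],
)

```text
t: 22.6
position: [0.598, -0.3074, 0.1469]
tool_rot: [[0.052, 0.999, -0.001], [0.999, -0.052, 0.001], [0.001, -0.001, -1.0]]
force: [-0.0, 4.1, -2.0]
gripper_width: 0.0177
finger_force: 50.6
```

Run:
```python
from h import *
wpitch()
```

```text
t 22.6 pos [ 0.598  -0.3074  0.1469] F [-0.   4.1 -2. ] w 0.0177 footrow 207 358 pitch 96 res 1.2
```

Request:
servo_tool(
  motion=[
    [[0,-0.08,0],0],
    [[0,-0.08,0],0],
    [[0,-0.06,0],0],
    [[0,0,-0.04],0],
    [[0,0,-0.04],0],
    [[0,0.08,0],0],
    [[0,0.08,0],0],
    [[0,0,0],0],
    [[0,0,0],0],
    [[0,0,0],0],
  ],
)

```text
t: 23.9
position: [0.5981, -0.3114, 0.1434]
tool_rot: [[0.053, 0.999, 0.0], [0.999, -0.053, -0.001], [-0.001, 0.0, -1.0]]
force: [-0.9, -0.5, -1.2]
gripper_width: 0.0174
finger_force: 50.5
```

Request:
servo_tool(
  motion=[
    [[0,0,0],0],
    [[0,0,0],0],
    [[0,0,0],0],
    [[0,0,0],0],
    [[0,0,0.2],0],
    [[0,0,0.5],0],
    [[0,0,0.8],0],
    [[0,0,0.8],0],
    [[0,0,0],0],
    [[0,0,0],0],
  ],
  hand=0.5,
)

```text
t: 25.15
position: [0.598, -0.3105, 0.2585]
tool_rot: [[0.052, 0.999, 0.0], [0.999, -0.052, 0.0], [0.0, 0.0, -1.0]]
force: [-0.4, 0.3, 0.1]
gripper_width: 0.0424
finger_force: 0.0
```

Run:
```python
from h import *
c=cap('side'); cv2.imwrite('pics/w8.png',np.hstack([cv2.resize(cap('wrist')['color'],(400,300)),cv2.resize(c['color'][90:210,200:360],(400,300))]))
print(c['s']['position'],c['s']['force'])
m=cv2.inRange(cv2.cvtColor(c['color'],cv2.COLOR_BGR2HSV),(3,90,30),(25,255,255))
n,l,st,ce=cv2.connectedComponentsWithStats(m)
for i in range(1,n):
    if st[i,4]>40 and 230<ce[i][0]<300 and 50<ce[i][1]<180: print(st[i],ce[i].round(1))
for y in(-.32,-.308,-.296): print(proj(c,(.598,y,.19)).round(1))
```

```text
[ 0.59798435 -0.31050596  0.25845082] [-0.37306727  0.30831521  0.09268693]
[255 132  10  29 185] [258.3 147.4]
[259.4 130.3]
[258.6 131.5]
[257.8 132.8]
```

View pics/w8.png

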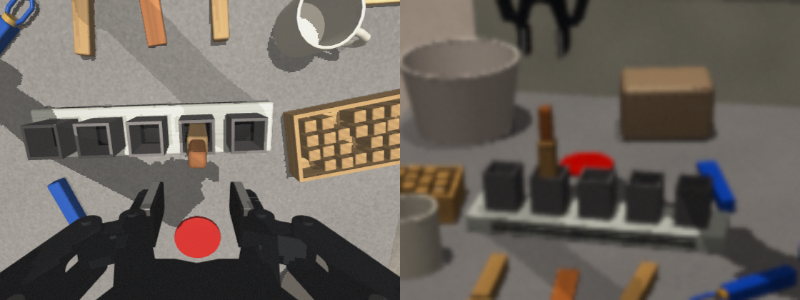

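Request:
servo_tool(
  motion=[
    [[-0.15,0.5,0.4],0.1],
    [[-0.15,0.8,0.3],0.1],
    [[-0.15,0.9,0.2],0.1],
    [[-0.15,0.9,0.2],0.1],
    [[-0.15,0.9,0.2],0.1],
    [[-0.15,0.9,0.2],0.1],
    [[-0.15,0.8,0],0.1],
    [[-0.1,0.5,0],0.1],
    [[0,0,0],0],
    [[0,0,0],0],
  ],
)

```text
t: 26.5
position: [0.5405, -0.002, 0.3328]
tool_rot: [[-0.002, 1.0, -0.001], [1.0, 0.002, -0.001], [-0.001, -0.001, -1.0]]
force: [-0.1, -0.2, -0.3]
gripper_width: 0.0426
finger_force: 0.0
```

```bash
cat >> h.py <<'E'
def tools(amin=150):
    c=cap('wrist','last'); s=c['s'];print('pos',s['position'].round(4),'yaw',np.degrees(np.arctan2(s['tool_rot'][1][1],s['tool_rot'][0][1])).round(1),'t',round(s['t'],1),'w',round(s['gripper_width'],3),'F',s['force'].round(1))
    for r in blobs(c,amin=amin):
        d,e=r[2]; print(' ',r[1].round(4)[:2],[x.round(4).tolist() for x in r[2]],'len',np.linalg.norm(d-e).round(3),'ang',np.degrees(np.arctan2(*(d-e)[::-1])).round(1),r[3])
    return c
E
python3 - <<'E'
from h import *
tools()
E
```

```text
pos [ 0.5405 -0.002   0.3328] yaw 0.1 t 26.5 w 0.043 F [-0.1 -0.2 -0.3]
  [0.6196 0.1222] [[0.6147, 0.1776], [0.625, 0.0596]] len 0.119 ang 95.0 1939
  [ 0.6381 -0.0709] [[0.6361, -0.0181], [0.6395, -0.1445]] len 0.126 ang 91.6 1577
  [ 0.539  -0.1068] [[0.5332, -0.0465], [0.5452, -0.1727]] len 0.127 ang 95.5 1583
  [ 0.446  -0.1039] [[0.4516, -0.0681], [0.4412, -0.1449]] len 0.077 ang 82.3 712
```

Request:
servo_tool(
  motion=[
    [[0.24,-0.12,-0.7],0.1],
    [[0.24,-0.12,-0.7],0.1],
    [[0.24,-0.12,-0.7],0.1],
    [[0.24,-0.12,-0.7],0.1],
    [[0.24,-0.12,-0.7],0],
    [[0.24,-0.12,-0.7],0],
    [[0.24,-0.12,-0.7],0],
    [[0.24,-0.12,-0.7],0],
    [[0,0,0],0],
    [[0,0,0],0],
  ],
  hand=0.75,
)

```text
t: 27.8
position: [0.6367, -0.05, 0.0541]
tool_rot: [[-0.03, 1.0, 0.0], [1.0, 0.03, -0.001], [-0.001, 0.0, -1.0]]
force: [-0.0, 0.4, 0.6]
gripper_width: 0.0636
finger_force: 0.0
```

Run:
```python
from h import *
tools(400)
```

```text
pos [ 0.6367 -0.05    0.0541] yaw 1.7 t 27.8 w 0.064 F [-0.   0.4  0.6]
  [0.6246 0.0658] [[0.6354, 0.0651], [0.6121, 0.0644]] len 0.023 ang 1.7 1489
  [ 0.6379 -0.0645] [[0.6363, -0.0171], [0.6399, -0.1343]] len 0.117 ang 91.8 8490
  [ 0.5422 -0.0693] [[0.5401, -0.0426], [0.5446, -0.1002]] len 0.058 ang 94.5 4241
  [ 0.5441 -0.1554] [[0.5433, -0.145], [0.5441, -0.1669]] len 0.022 ang 92.2 604
```

Request:
servo_tool(
  motion=[
    [[0,0,-0.4],0],
    [[0,0,-0.4],0],
    [[0,0,-0.22],0],
    [[0,0,0],0],
    [[0,0,0],0],
    [[0,0,0],0],
    [[0,0,0],0],
    [[0,0,0],0],
    [[0,0,0],0],
    [[0,0,0],0],
  ],
)

```text
t: 29.1
position: [0.6367, -0.0488, 0.0024]
tool_rot: [[-0.031, 1.0, 0.0], [1.0, 0.031, -0.0], [-0.0, 0.0, -1.0]]
force: [0.5, 0.7, 0.0]
gripper_width: 0.0642
finger_force: 0.0
```

Request:
servo_tool(
  motion=[
    [[0,0,0],0],
    [[0,0,0],0],
    [[0,0,0],0],
    [[0,0,0],0],
    [[0,0,0],0],
    [[0,0,0.2],0],
    [[0,0,0.4],0],
    [[0,0,0.4],0],
    [[0,0,0.2],0],
    [[0,0,0],0],
  ],
  hand=0,
  force=25,
)

```text
t: 30.35
position: [0.6375, -0.0488, 0.0638]
tool_rot: [[-0.031, 1.0, 0.002], [1.0, 0.031, -0.0], [-0.0, 0.002, -1.0]]
force: [-0.0, 0.4, -0.5]
gripper_width: 0.0332
finger_force: 27.8
```

Run:
```python
from h import *
s=sensors.state();print(s['position'].round(4),s['force'].round(1),s['gripper_width'],s['finger_force'])
c=cap('side');pitchtab(c,-1,angs=(0,20,40,90),L=-.033)
cv2.imwrite('pics/w9.png',np.hstack([cv2.resize(cap('wrist')['color'],(400,300)),cv2.resize(c['color'][130:250,170:330],(400,300))]))
```

```text
[ 0.6375 -0.0488  0.0638] [-0.   0.4 -0.5] 0.033234340341889664 27.78604567050934
0 [ 0.636 -0.016  0.072] [225.9 202.8]
20 [ 0.637 -0.018  0.083] [225.8 199.3]
40 [ 0.637 -0.024  0.093] [226.  195.5]
90 [ 0.638 -0.049  0.105] [227.9 188.1]
```

Request:
servo_tool(
  motion=[
    [[0.2,-0.5,-0.08],-0.25],
    [[0.2,-0.5,-0.08],-0.25],
    [[0.2,-0.5,-0.08],-0.25],
    [[0.02,-0.5,0],0],
    [[0,0,0],0],
    [[0,-0.06,0],0],
    [[0,-0.06,0],0],
    [[0,-0.06,0],0],
    [[0,-0.06,0],0],
    [[0,-0.04,0],0],
  ],
)

```text
t: 31.7
position: [0.6676, -0.1566, 0.0497]
tool_rot: [[0.018, 1.0, -0.003], [1.0, -0.018, 0.008], [0.008, -0.003, -1.0]]
force: [0.1, 9.8, 0.8]
gripper_width: 0.0331
finger_force: 27.9
```

```bash
cat >> h.py <<'E'
def hpitch(Lh=.033,t=.005,off=.0096,lo=(3,90,40),hi=(25,255,255)):
    """pitch (foot down) from the head tip, which points to the camera side"""
    c=cap('wrist'); s=c['s']; m=cv2.inRange(cv2.cvtColor(c['color'],cv2.COLOR_BGR2HSV),lo,hi)
    P=np.array(s['position'])+[0,0,off]; R=np.array(s['tool_rot']); u=R[:,0]*np.sign((c['o']-P)@R[:,0]); z=np.array([0,0,1])
    x0=proj(c,P+.02*u); cols=m[:,int(x0[0])-8:int(x0[0])+9]; rows=np.where((cols>0).mean(1)>.5)[0]
    brk=np.where(np.diff(rows)>6)[0]; run=rows if len(brk)==0 else rows[brk[-1]+1:]
    tab={}
    for d in range(-15,111,15):
        a=np.radians(d);ax=np.cos(a)*u+np.sin(a)*z;n=-np.sin(a)*u+np.cos(a)*z
        r=[proj(c,P+Lh*ax+h*n)[1] for h in(-t,t)]; tab[d]=(round(min(r)),round(max(r)))
    print('t',round(s['t'],1),'pos',s['position'].round(4),'F',s['force'].round(1),'w',round(s['gripper_width'],4),'rows',run.min(),run.max(),tab)
    cv2.imwrite('pics/hp.png',c['color'])
E
python3 - <<'E'
from h import *
hpitch()
E
```

```text
t 31.7 pos [ 0.6676 -0.1566  0.0497] F [0.1 9.8 0.8] w 0.0331 rows 213 366 {-15: (206, 206), 0: (206, 212), 15: (210, 224), 30: (221, 242), 45: (238, 264), 60: (261, 290), 75: (286, 315), 90: (311, 337), 105: (334, 352)}
```

Request:
servo_tool(
  motion=[
    [[0,-0.02,0.22],0],
    [[0,-0.02,0.22],0],
    [[0,-0.04,0.22],0],
    [[0,-0.04,0.22],0],
    [[0,-0.08,0.21],0],
    [[0,-0.08,0.21],0],
    [[0,-0.11,0.19],0],
    [[0,-0.11,0.19],0],
    [[0,0,0],0],
    [[0,0,0],0],
  ],
)

```text
t: 33.0
position: [0.6678, -0.1896, 0.1345]
tool_rot: [[0.022, 1.0, 0.001], [1.0, -0.022, -0.003], [-0.003, 0.001, -1.0]]
force: [-0.3, 0.3, -0.3]
gripper_width: 0.0333
finger_force: 26.0
```

Run:
```python
from h import *
hpitch()
```

```text
t 33.0 pos [ 0.6678 -0.1896  0.1345] F [-0.3  0.3 -0.3] w 0.0333 rows 220 351 {-15: (206, 206), 0: (206, 212), 15: (211, 224), 30: (222, 242), 45: (239, 265), 60: (262, 291), 75: (287, 316), 90: (313, 338), 105: (335, 353)}
```

Request:
servo_tool(
  motion=[
    [[0,0.4,0.1],0],
    [[0,0.25,0],0],
    [[0,0,-0.4],0],
    [[0,0,-0.36],0],
    [[0,-0.06,0],0],
    [[0,-0.06,0],0],
    [[0,-0.06,0],0],
    [[0,-0.06,0],0],
    [[0,-0.06,0],0],
    [[0,0,0],0],
  ],
)

```text
t: 34.3
position: [0.6677, -0.1708, 0.1016]
tool_rot: [[0.022, 1.0, 0.0], [1.0, -0.022, -0.0], [-0.0, 0.0, -1.0]]
force: [0.2, -0.3, -0.0]
gripper_width: 0.0333
finger_force: 25.9
```

Run:
```python
from h import *
hpitch()
```

```text
t 34.3 pos [ 0.6677 -0.1708  0.1016] F [ 0.2 -0.3 -0. ] w 0.0333 rows 220 351 {-15: (206, 206), 0: (206, 212), 15: (211, 224), 30: (222, 242), 45: (239, 265), 60: (262, 291), 75: (287, 316), 90: (312, 337), 105: (335, 353)}
```

Run:
```python
from h import *
a=cap('side');t=cap('top');w=cap('wrist')
R=lambda im:cv2.resize(im,(400,300),interpolation=cv2.INTER_CUBIC)
cv2.imwrite('pics/v1.png',np.vstack([np.hstack([R(w['color']),R(a['color'][120:216,180:308])]),np.hstack([R(t['color'][110:206,290:418]),R(a['color'])])]))
pitchtab(t,-1,L=.127,angs=(0,15,30,45,60));pitchtab(a,-1,L=.127,angs=(0,15,30,45,60))
```

```text
0 [ 0.665 -0.297  0.109] [384.7 147.1]
15 [ 0.665 -0.293  0.076] [381.3 149.1]
30 [ 0.665 -0.28   0.046] [375.7 150.9]
45 [ 0.666 -0.26   0.02 ] [368.2 152.4]
60 [ 0.666 -0.234 -0.001] [359.4 153.4]
0 [ 0.665 -0.297  0.109] [240.6 153. ]
15 [ 0.665 -0.293  0.077] [240.9 161.8]
30 [ 0.665 -0.28   0.046] [240.4 171. ]
45 [ 0.666 -0.26   0.02 ] [239.3 180. ]
60 [ 0.666 -0.234 -0.001] [237.6 188.3]
```

View pics/v1.png

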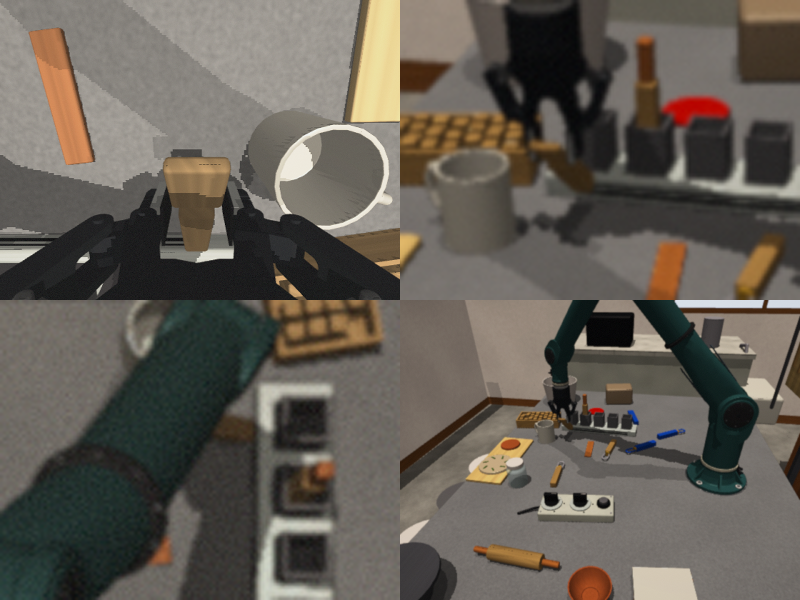

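Request:
servo_tool(
  motion=[
    [[0,0,0.6],0],
    [[0,-0.25,0],0],
    [[0,-0.06,0],0],
    [[0,-0.06,0],0],
    [[0,-0.12,0.14],0],
    [[0,-0.12,0.14],0],
    [[0,-0.17,0.15],0],
    [[0,-0.17,0.15],0],
    [[0,-0.19,0.11],0],
    [[0,-0.19,0.11],0],
  ],
)

```text
t: 35.75
position: [0.6677, -0.2376, 0.1718]
tool_rot: [[0.021, 1.0, 0.0], [1.0, -0.021, -0.0], [-0.0, 0.0, -1.0]]
force: [-0.6, 1.8, -1.3]
gripper_width: 0.0333
finger_force: 25.1
```

Run:
```python
from h import *
hpitch()
```

```text
t 35.8 pos [ 0.6677 -0.2376  0.1718] F [-0.6  1.8 -1.3] w 0.0333 rows 237 285 {-15: (206, 206), 0: (206, 212), 15: (211, 224), 30: (222, 242), 45: (239, 265), 60: (262, 291), 75: (287, 316), 90: (312, 337), 105: (335, 353)}
```

Request:
servo_tool(
  motion=[
    [[0,-0.2,0.07],0],
    [[0,-0.2,0.06],0],
    [[0,-0.2,0.04],0],
    [[0,-0.14,0.02],0],
    [[0,0,0],0],
    [[0,0,0],0],
    [[0,0,0.5],0],
    [[0,0,0.5],0],
    [[0,0,0],0],
    [[0,0,0],0],
  ],
)

```text
t: 37.05
position: [0.6673, -0.2738, 0.2299]
tool_rot: [[0.021, 1.0, -0.001], [1.0, -0.021, -0.0], [-0.0, -0.001, -1.0]]
force: [-0.7, -0.0, -1.3]
gripper_width: 0.0331
finger_force: 26.0
```

Run:
```python
from h import *
hpitch()
c=cap('side'); pitchtab(c,-1,L=.127,off=.0096,angs=(70,80,90,100))
m=cv2.inRange(cv2.cvtColor(c['color'],cv2.COLOR_BGR2HSV),(3,90,30),(25,255,255))
n,l,st,ce=cv2.connectedComponentsWithStats(m)
for i in range(1,n):
    if st[i,4]>30 and 220<ce[i][0]<270 and 50<ce[i][1]<180: print(st[i],ce[i].round(1))
```

```text
t 37.0 pos [ 0.6673 -0.2738  0.2299] F [-0.7 -0.  -1.3] w 0.0331 rows 197 301 {-15: (206, 206), 0: (206, 212), 15: (211, 224), 30: (222, 242), 45: (239, 265), 60: (262, 291), 75: (287, 316), 90: (312, 337), 105: (335, 353)}
70 [ 0.666 -0.317  0.12 ] [241.6 148.1]
80 [ 0.667 -0.296  0.114] [240. 152.]
90 [ 0.667 -0.273  0.112] [238.2 155. ]
100 [ 0.668 -0.251  0.114] [236.4 157.1]
[227 110  14  46 388] [234.9 130.8]
[255 132  10  29 180] [258.6 147.8]
```

```bash
cat >> h.py <<'E'
def spitch(sgn,L,off,box,t=.012):
    """silhouette bottom in the side view against pitch"""
    c=cap('side');s=c['s'];P=np.array(s['position'])+[0,0,off];R=np.array(s['tool_rot']);u=sgn*R[:,0]*np.sign(R[1,0]);z=np.array([0,0,1]);v=R[:,1]
    m=cv2.inRange(cv2.cvtColor(c['color'],cv2.COLOR_BGR2HSV),(3,90,30),(25,255,255));x0,x1,y0,y1=box
    sub=np.zeros_like(m);sub[y0:y1,x0:x1]=m[y0:y1,x0:x1];p=np.argwhere(sub>0);b=p[:,0].max();q=p[p[:,0]>b-8]
    print('pos',s['position'].round(4),'bottom',b,'col of last 8 rows',q[:,1].mean().round(1),[q[:,1].min(),q[:,1].max()])
    for d in range(60,121,10):
        a=np.radians(d);ax=np.cos(a)*u-np.sin(a)*z;n=np.sin(a)*u+np.cos(a)*z
        C=np.array([proj(c,P+l*ax+h*n+w*v) for l in(L,L-.025) for h in(-t,t) for w in(-t,t)])
        print(d,'bottom',C[:,1].max().round(1),'col',C[:,0].mean().round(1))
E
python3 - <<'E'
from h import *
spitch(-1,.127,.0096,(222,250,100,165))
E
```

```text
pos [ 0.667  -0.2734  0.2292] bottom 164 col of last 8 rows 223.0 [np.int64(222), np.int64(224)]
60 bottom 146.5 col 242.3
70 bottom 150.7 col 241.1
80 bottom 154.2 col 239.6
90 bottom 156.8 col 238.0
100 bottom 158.3 col 236.3
110 bottom 158.8 col 234.5
120 bottom 158.8 col 232.8
```

Request:
servo_tool(
  motion=[
    [[0.02,-0.28,0],0],
    [[0,-0.27,0],0],
    [[0,0,0],0],
    [[0,0,-0.3],0],
    [[0,0,-0.5],0],
    [[0,0,-0.5],0],
    [[0,0,-0.2],0],
    [[0,0,0],0],
    [[0,0,0],0],
    [[0,0,0],0],
  ],
)

```text
t: 38.45
position: [0.6685, -0.3017, 0.1563]
tool_rot: [[0.021, 1.0, 0.0], [1.0, -0.021, -0.001], [-0.001, 0.0, -1.0]]
force: [-1.6, -4.2, -1.4]
gripper_width: 0.0331
finger_force: 25.0
```

Request:
servo_tool(
  motion=[
    [[0,-0.05,0],0],
    [[0,-0.05,0],0],
    [[0,-0.04,0],0],
    [[0,0,-0.1],0],
    [[0,0,-0.06],0],
    [[0,0,-0.04],0],
    [[0,0,-0.02],0],
    [[0,0,0],0],
    [[0,0,0],0],
    [[0,0,0],0],
  ],
)

```text
t: 39.7
position: [0.6688, -0.3084, 0.1449]
tool_rot: [[0.021, 1.0, 0.0], [1.0, -0.021, -0.0], [-0.0, 0.0, -1.0]]
force: [0.8, -0.9, -0.5]
gripper_width: 0.033
finger_force: 26.3
```

Run:
```python
from h import *
hpitch()
```

```text
t 39.7 pos [ 0.6688 -0.3084  0.1449] F [ 0.8 -0.9 -0.5] w 0.033 rows 206 298 {-15: (206, 206), 0: (206, 212), 15: (211, 224), 30: (222, 242), 45: (239, 265), 60: (262, 291), 75: (287, 316), 90: (312, 337), 105: (335, 353)}
```

Request:
servo_tool(
  motion=[
    [[0,0,-0.04],0],
    [[0,0,-0.04],0],
    [[0,0,0],0],
    [[0,0,0],0],
    [[0,0,0],0],
    [[0,0,0],0],
    [[0,0,0],0],
    [[0,0,0],0],
    [[0,0,0],0],
    [[0,0,0],0],
  ],
)

```text
t: 41.0
position: [0.669, -0.3088, 0.1422]
tool_rot: [[0.021, 1.0, 0.001], [1.0, -0.021, -0.0], [-0.0, 0.001, -1.0]]
force: [-0.6, 0.9, 6.3]
gripper_width: 0.0331
finger_force: 26.9
```

Request:
servo_tool(
  motion=[
    [[0,0,0],0],
    [[0,0,0],0],
    [[0,0,0],0],
    [[0,0,0],0],
    [[0,0,0.2],0],
    [[0,0,0.5],0],
    [[0,0,0.8],0],
    [[0,0,0.8],0],
    [[0,0,0],0],
    [[0,0,0],0],
  ],
  hand=0.65,
)

```text
t: 42.25
position: [0.6684, -0.308, 0.2559]
tool_rot: [[0.021, 1.0, -0.0], [1.0, -0.021, 0.0], [0.0, -0.0, -1.0]]
force: [0.1, 0.4, 0.1]
gripper_width: 0.0555
finger_force: 0.0
```

```bash
cat >> h.py <<'E'
def standing():
    """wood blobs above the dryer in the side view: top rows against the expected row of a standing tool"""
    c=cap('side');m=cv2.inRange(cv2.cvtColor(c['color'],cv2.COLOR_BGR2HSV),(3,80,30),(25,255,255))
    n,l,st,ce=cv2.connectedComponentsWithStats(m)
    for i in range(1,n):
        if st[i,4]>20 and 215<ce[i][0]<340 and 100<ce[i][1]<190: print(' blob',st[i],ce[i].round(1))
    for k in range(5):
        x,y=.3874+.0704*k,-.3034-.0016*k; print(' cup',k,'top',proj(c,(x,y,.19)).round(1),'rim',proj(c,(x,y,.09)).round(1))
E
python3 - <<'E'
from h import *
standing()
E
```

```text
blob [ 288  117   37   29 1002] [306.  130.5]
 blob [235 128  10  32 268] [239.8 142.7]
 blob [255 131  11  30 199] [258.6 147.4]
 cup 0 top [319.2 135.5] rim [318.  162.5]
 cup 1 top [298.5 134.1] rim [298.2 160.9]
 cup 2 top [278.3 132.8] rim [278.7 159.4]
 cup 3 top [258.5 131.5] rim [259.6 157.9]
 cup 4 top [239.  130.2] rim [240.8 156.4]
```

Request:
servo_tool(
  motion=[
    [[-0.3,0.5,0.1],0],
    [[-0.4,0.7,0.2],0],
    [[-0.5,0.8,0.1],0],
    [[-0.5,0.8,0.1],0],
    [[-0.5,0.8,0.1],0],
    [[-0.5,0.8,0.1],0],
    [[-0.5,0.8,0.1],0],
    [[-0.5,0.7,0.1],0],
    [[-0.46,0.66,0],0],
    [[0,0,0],0],
  ],
  hand=0.75,
)

```text
t: 43.55
position: [0.4579, 0.0224, 0.2995]
tool_rot: [[0.015, 1.0, -0.004], [1.0, -0.015, 0.001], [0.001, -0.004, -1.0]]
force: [0.2, -0.2, 0.3]
gripper_width: 0.0639
finger_force: 0.0
```

Run:
```python
from h import *
c=tools(150)
hsv=cv2.cvtColor(c['color'],cv2.COLOR_BGR2HSV)
for nm,f in(('B',(.434,-.19)),):
    pass
```

```text
pos [0.4579 0.0224 0.2995] yaw -0.9 t 43.5 w 0.064 F [ 0.2 -0.2  0.3]
  [0.618 0.123] [[0.6133, 0.1775], [0.6244, 0.0595]] len 0.119 ang 95.4 2449
  [ 0.5362 -0.1051] [[0.5302, -0.0449], [0.5436, -0.1711]] len 0.127 ang 96.1 1776
  [ 0.4427 -0.1274] [[0.4511, -0.067], [0.4344, -0.1909]] len 0.125 ang 82.3 1274
```

Request:
servo_tool(
  motion=[
    [[-0.02,-0.27,-0.8],-0.3],
    [[-0.02,-0.27,-0.8],-0.3],
    [[-0.02,-0.26,-0.8],-0.3],
    [[-0.02,-0.26,-0.8],-0.3],
    [[-0.02,-0.26,-0.8],-0.3],
    [[-0.02,-0.26,-0.8],-0.2],
    [[0,0,0],0],
    [[0,0,0],0],
    [[0,0,0],0],
    [[0,0,0],0],
  ],
)

```text
t: 44.85
position: [0.4556, -0.0587, 0.062]
tool_rot: [[0.138, 0.99, 0.003], [0.99, -0.138, 0.0], [0.0, 0.003, -1.0]]
force: [-0.2, -0.4, 0.1]
gripper_width: 0.0643
finger_force: 0.0
```

Run:
```python
from h import *
c=tools(300)
# steel loop: bright low-saturation pixels or dark; print edges along the row through the grasp plane
s=c['s']; 
g=cv2.cvtColor(c['color'],cv2.COLOR_BGR2GRAY)
for y in(-.075,-.065,-.055,-.045,-.038,-.032,-.026):
    row=[]
    for x in np.arange(.425,.482,.0025):
        p=proj(c,(x,y,.012)).round().astype(int); row.append(int(g[p[1],p[0]]) if 0<=p[1]<420 and 0<=p[0]<560 else -1)
    print(y,row)
```

```text
pos [ 0.4556 -0.0587  0.062 ] yaw -7.9 t 44.9 w 0.064 F [-0.2 -0.4  0.1]
  [ 0.5313 -0.0759] [[0.5268, -0.0437], [0.5345, -0.1255]] len 0.082 ang 95.4 4798
  [ 0.445  -0.1053] [[0.4505, -0.0651], [0.4385, -0.1482]] len 0.084 ang 81.7 4091
-0.075 [90, 86, 86, 87, 86, 79, 69, 73, 73, 67, 69, 67, 72, 67, 64, 66, 66, 65, 65, 64, 61, 69, 66]
-0.065 [143, 147, 84, 82, 84, 145, 137, 66, 68, 68, 64, 125, 124, 127, 128, 146, 113, 127, 127, 128, 124, 130, 123]
-0.055 [122, 122, 123, 123, 126, 142, 138, 125, 122, 127, 126, 125, 123, 122, 116, 146, 134, 129, 126, 126, 128, 126, 123]
-0.045 [127, 122, 122, 122, 123, 110, 147, 124, 125, 121, 124, 124, 127, 125, 106, 125, 147, 112, 121, 127, 126, 121, 127]
-0.038 [147, 126, 129, 126, 127, 123, 139, 146, 108, 122, 124, 126, 127, 130, 107, 148, 141, 105, 125, 127, 125, 128, 123]
-0.032 [144, 130, 130, 129, 128, 130, 133, 126, 133, 158, 184, 163, 163, 148, 139, 111, 123, 123, 127, 130, 125, 124, 127]
-0.026 [127, 126, 124, 128, 123, 126, 128, 123, 125, 128, 125, 129, 129, 123, 127, 125, 125, 130, 128, 127, 125, 122, 122]
```

Request:
servo_tool(
  motion=[
    [[-0.04,0.04,-0.4],0],
    [[-0.04,0,-0.4],0],
    [[0,0,-0.38],0],
    [[0,0,0],0],
    [[0,0,0],0],
    [[0,0,0],0],
    [[0,0,0],0],
    [[0,0,0],0],
    [[0,0,0],0],
    [[0,0,0],0],
  ],
)

```text
t: 46.15
position: [0.4507, -0.0573, 0.0018]
tool_rot: [[0.139, 0.99, -0.0], [0.99, -0.139, -0.0], [-0.0, -0.0, -1.0]]
force: [-0.3, 0.0, -0.1]
gripper_width: 0.0638
finger_force: 0.0
```

Request:
servo_tool(
  motion=[
    [[0,0,0],0],
    [[0,0,0],0],
    [[0,0,0],0],
    [[0,0,0],0],
    [[0,0,0],0],
    [[0,0,0.2],0],
    [[0,0,0.4],0],
    [[0,0,0.4],0],
    [[0,0,0.2],0],
    [[0,0,0],0],
  ],
  hand=0,
  force=25,
)

```text
t: 47.4
position: [0.4511, -0.0572, 0.0625]
tool_rot: [[0.139, 0.99, 0.001], [0.99, -0.139, -0.0], [0.0, 0.002, -1.0]]
force: [-0.9, 0.1, -0.7]
gripper_width: 0.0294
finger_force: 28.6
```

Run:
```python
from h import *
c=cap('side');s=c['s'];print(s['position'].round(4),s['force'].round(1),s['gripper_width'],s['finger_force'])
t=cap('top')
print([proj(t,(.4375,-.188,z)).round(1) for z in(.012,.07)])
# does the foot end hang? wood blob in the top view
for r in blobs(t,box=((.38,.5),(-.3,0)),amin=20,z=.07): print(r[1].round(3),[e.round(3) for e in r[2]],r[3])
```

```text
[ 0.4511 -0.0572  0.0625] [-0.9  0.1 -0.7] 0.029414383996499933 28.642603754997253
[array([347.4, 221. ]), array([349.5, 220. ])]
[ 0.435 -0.158  0.07 ] [array([ 0.441, -0.123]), array([ 0.431, -0.193])] 155
```

Request:
servo_tool(
  motion=[
    [[0.05,-0.5,-0.07],0.4],
    [[0.05,-0.5,-0.07],0.4],
    [[0.04,-0.5,-0.06],0.4],
    [[0,-0.14,0],0.4],
    [[0,0,0],0.05],
    [[0,-0.06,0],0],
    [[0,-0.06,0],0],
    [[0,-0.06,0],0],
    [[0,-0.06,0],0],
    [[0,-0.04,0],0],
  ],
)

```text
t: 48.75
position: [0.4572, -0.1498, 0.0516]
tool_rot: [[0.021, 1.0, -0.003], [1.0, -0.021, 0.005], [0.005, -0.003, -1.0]]
force: [0.0, 9.7, 0.5]
gripper_width: 0.0295
finger_force: 28.7
```

Request:
servo_tool(
  motion=[
    [[0,-0.02,0.23],0],
    [[0,-0.02,0.23],0],
    [[0,-0.05,0.23],0],
    [[0,-0.05,0.23],0],
    [[0,-0.08,0.22],0],
    [[0,-0.08,0.22],0],
    [[0,-0.12,0.2],0],
    [[0,-0.12,0.2],0],
    [[0,0,0],0],
    [[0,0,0],0],
  ],
)

```text
t: 50.0
position: [0.4577, -0.1809, 0.1398]
tool_rot: [[0.025, 1.0, 0.001], [1.0, -0.025, -0.001], [-0.001, 0.001, -1.0]]
force: [-0.0, 0.4, -0.4]
gripper_width: 0.0291
finger_force: 27.4
```

```bash
cat >> h.py <<'E'
def tfoot(L,off,sgn,hi_z=None):
    """top view: far end of the held handle against pitch"""
    c=cap('top');s=c['s'];P=np.array(s['position'])+[0,0,off];R=np.array(s['tool_rot']);u=sgn*R[:,0]*np.sign(R[1,0]);z=np.array([0,0,1])
    m=cv2.inRange(cv2.cvtColor(c['color'],cv2.COLOR_BGR2HSV),(3,90,40),(25,255,255))
    p0=proj(c,P); n,l,st,ce=cv2.connectedComponentsWithStats(m)
    print('pos',s['position'].round(4),'F',s['force'].round(1),'w',round(s['gripper_width'],4),'P at',p0.round(0))
    for i in range(1,n):
        if st[i,4]>15 and abs(ce[i]-p0).max()<50: print('  blob',st[i],ce[i].round(1))
    for d in(0,15,30,45,60,75,90):
        a=np.radians(d);ax=np.cos(a)*u-np.sin(a)*z;q=np.sin(a)*u+np.cos(a)*z
        print('  ',d,proj(c,P+L*ax+.012*q).round(1),proj(c,P+L*ax-.012*q).round(1))
E
python3 - <<'E'
from h import *
tfoot(.1325,.010,-1)
E
```

```text
pos [ 0.4577 -0.1809  0.1398] F [-0.   0.4 -0.4] w 0.0291 P at [350. 212.]
  blob [383 162  14  13 120] [389.2 167.5]
  blob [305 185  40  13 368] [324.7 191.2]
   0 [394.9 212.5] [393.2 213. ]
   15 [392.  213.3] [388.5 213.7]
   30 [386.5 213.9] [381.5 214.3]
   45 [378.9 214.5] [372.7 214.7]
   60 [369.7 214.8] [362.8 214.9]
   75 [359.6 214.9] [352.3 214.9]
   90 [349.  214.9] [341.7 214.8]
```

Request:
servo_tool(
  motion=[
    [[0,-0.06,0],0],
    [[0,-0.06,0],0],
    [[0,-0.12,0.13],0],
    [[0,-0.18,0.15],0],
    [[0,-0.18,0.15],0],
    [[0,-0.2,0.12],0],
    [[0,-0.2,0.12],0],
    [[0,0,0],0],
    [[0,0,0],0],
    [[0,0,0],0],
  ],
)

```text
t: 51.3
position: [0.4579, -0.2306, 0.1732]
tool_rot: [[0.024, 1.0, 0.0], [1.0, -0.024, -0.001], [-0.001, 0.0, -1.0]]
force: [0.9, 0.4, -0.5]
gripper_width: 0.0293
finger_force: 25.1
```

Run:
```python
from h import *
tfoot(.1325,.010,-1)
standing()
```

```text
pos [ 0.4579 -0.2306  0.1732] F [ 0.9  0.4 -0.5] w 0.0293 P at [368. 211.]
  blob [383 162  14  13 125] [389.  167.6]
  blob [305 185  40  13 369] [324.7 191.2]
  blob [330 252   5   4  16] [331.6 253.3]
   0 [414.2 211.5] [412.2 212.1]
   15 [410.9 212.3] [407.  212.8]
   30 [404.8 213. ] [399.4 213.4]
   45 [396.7 213.6] [390.2 213.9]
   60 [387.1 214. ] [379.8 214.1]
   75 [376.5 214.1] [369.  214.1]
   90 [365.6 214.1] [358.2 214. ]
 blob [303 117  22  28 410] [316.1 132.7]
 blob [303 120   7  12  62] [305.7 125.3]
 blob [290 127  10  12  88] [294.6 132.4]
 blob [234 129  11  31 266] [239.5 143. ]
 blob [255 131  11  30 200] [258.6 147.5]
 blob [291 141  10  33 239] [295.3 158.4]
 cup 0 top [319.2 135.5] rim [318.  162.5]
 cup 1 top [298.5 134.1] rim [298.2 160.9]
 cup 2 top [278.3 132.8] rim [278.7 159.4]
 cup 3 top [258.5 131.5] rim [259.6 157.9]
 cup 4 top [239.  130.2] rim [240.8 156.4]
```

Run:
```python
from h import *
spitch(-1,.1325,.010,(289,303,136,182))
```

```text
pos [ 0.4579 -0.2304  0.1732] bottom 173 col of last 8 rows 296.3 [np.int64(292), np.int64(300)]
60 bottom 170.6 col 297.9
70 bottom 175.4 col 297.0
80 bottom 179.4 col 295.9
90 bottom 182.5 col 294.9
100 bottom 184.6 col 293.8
110 bottom 185.6 col 292.7
120 bottom 185.6 col 291.6
```

Request:
servo_tool(
  motion=[
    [[0,-0.22,0.08],0],
    [[0,-0.22,0.06],0],
    [[0,-0.22,0.04],0],
    [[0,-0.22,0.02],0],
    [[0,0,0],0],
    [[0,0,0],0],
    [[0,0,0.5],0],
    [[0,0,0.5],0],
    [[0,0,0],0],
    [[0,0,0],0],
  ],
)

```text
t: 52.7
position: [0.4575, -0.2741, 0.2327]
tool_rot: [[0.024, 1.0, -0.0], [1.0, -0.024, -0.0], [-0.0, -0.0, -1.0]]
force: [0.2, -0.1, 0.1]
gripper_width: 0.0292
finger_force: 24.7
```

Run:
```python
from h import *
standing()
spitch(-1,.1325,.010,(289,303,100,160))
```

```text
blob [ 288  117   37   43 1009] [305.9 133.6]
 blob [234 129  11  31 267] [239.6 142.9]
 blob [255 131  11  30 200] [258.6 147.4]
 cup 0 top [319.2 135.5] rim [318.  162.5]
 cup 1 top [298.5 134.1] rim [298.2 160.9]
 cup 2 top [278.3 132.8] rim [278.7 159.4]
 cup 3 top [258.5 131.5] rim [259.6 157.9]
 cup 4 top [239.  130.2] rim [240.8 156.4]
pos [ 0.4572 -0.2739  0.2324] bottom 159 col of last 8 rows 296.0 [np.int64(293), np.int64(299)]
60 bottom 150.1 col 300.1
70 bottom 154.7 col 299.2
80 bottom 158.4 col 298.2
90 bottom 161.3 col 297.1
100 bottom 163.0 col 296.1
110 bottom 163.6 col 295.0
120 bottom 163.6 col 294.0
```

Request:
servo_tool(
  motion=[
    [[0.01,-0.29,0],0],
    [[0,-0.29,0],0],
    [[0,0,0],0],
    [[0,0,-0.3],0],
    [[0,0,-0.5],0],
    [[0,0,-0.5],0],
    [[0,0,-0.14],0],
    [[0,0,0],0],
    [[0,0,0],0],
    [[0,0,0],0],
  ],
)

```text
t: 54.05
position: [0.4585, -0.3035, 0.162]
tool_rot: [[0.025, 1.0, 0.001], [1.0, -0.025, -0.0], [-0.0, 0.001, -1.0]]
force: [0.2, -0.5, -0.9]
gripper_width: 0.0292
finger_force: 26.0
```

Request:
servo_tool(
  motion=[
    [[0,0,-0.08],0],
    [[0,0,-0.06],0],
    [[0,0,-0.04],0],
    [[0,0,-0.02],0],
    [[0,0,0],0],
    [[0,0,0],0],
    [[0,0,0],0],
    [[0,0,0],0],
    [[0,0,0],0],
    [[0,0,0],0],
  ],
)

```text
t: 55.3
position: [0.4582, -0.3033, 0.1513]
tool_rot: [[0.025, 1.0, 0.0], [1.0, -0.025, -0.0], [-0.0, 0.0, -1.0]]
force: [0.8, -2.5, -0.5]
gripper_width: 0.0287
finger_force: 24.8
```

Request:
servo_tool(
  motion=[
    [[0,-0.06,0],0],
    [[0,0,-0.03],0],
    [[0,0,-0.03],0],
    [[0,0,-0.03],0],
    [[0,0,0],0],
    [[0,0,0],0],
    [[0,0,0],0],
    [[0,0,0],0],
    [[0,0,0],0],
    [[0,0,0],0],
  ],
)

```text
t: 56.55
position: [0.4582, -0.3063, 0.1468]
tool_rot: [[0.025, 1.0, 0.0], [1.0, -0.025, -0.0], [-0.0, 0.0, -1.0]]
force: [0.0, -0.4, -0.3]
gripper_width: 0.029
finger_force: 27.7
```

Request:
servo_tool(
  motion=[
    [[0,0,-0.04],0],
    [[0,0,-0.04],0],
    [[0,0,-0.03],0],
    [[0,0,0],0],
    [[0,0,0],0],
    [[0,0,0],0],
    [[0,0,0],0],
    [[0,0,0],0],
    [[0,0,0],0],
    [[0,0,0],0],
  ],
)

```text
t: 57.8
position: [0.4587, -0.3078, 0.1434]
tool_rot: [[0.025, 1.0, 0.002], [1.0, -0.025, -0.001], [-0.001, 0.002, -1.0]]
force: [-3.3, -0.3, 15.4]
gripper_width: 0.0291
finger_force: 29.9
```

Floor reached. Release and rise.

Request:
servo_tool(
  motion=[
    [[0,0,0.05],0],
    [[0,0,0],0],
    [[0,0,0],0],
    [[0,0,0],0],
    [[0,0,0],0],
    [[0,0,0],0],
    [[0,0,0],0],
    [[0,0,0],0],
    [[0,0,0],0],
    [[0,0,0],0],
  ],
)

```text
t: 59.05
position: [0.4582, -0.3063, 0.1438]
tool_rot: [[0.025, 1.0, 0.0], [1.0, -0.025, 0.0], [0.0, 0.0, -1.0]]
force: [-0.0, -0.4, 1.7]
gripper_width: 0.0286
finger_force: 27.9
```

Request:
servo_tool(
  motion=[
    [[0,0,0],0],
    [[0,0,0],0],
    [[0,0,0],0],
    [[0,0,0],0],
    [[0,0,0.2],0],
    [[0,0,0.5],0],
    [[0,0,0.8],0],
    [[0,0,0.8],0],
    [[0,0,0.2],0],
    [[0,0,0],0],
  ],
  hand=0.6,
)

```text
t: 60.3
position: [0.4583, -0.3063, 0.2694]
tool_rot: [[0.025, 1.0, 0.001], [1.0, -0.025, -0.0], [-0.0, 0.001, -1.0]]
force: [-0.6, -1.1, -0.8]
gripper_width: 0.051
finger_force: 0.0
```

Run:
```python
from h import *
s=sensors.state();print(s['position'].round(4),s['force'].round(1))
standing()
c=cap('side');g=c['color'][125:175,285:312]
m=cv2.inRange(cv2.cvtColor(g,cv2.COLOR_BGR2HSV),(3,60,30),(25,255,255));print([(125+i,r.min()+285,r.max()+285) for i in range(0,50,3) for r in [np.where(m[i])[0]] if len(r)])
```

```text
[ 0.4583 -0.3063  0.2694] [-0.6 -1.1 -0.8]
 blob [288 117  37  29 897] [307.  129.5]
 blob [232 127  12  33 292] [237.6 141.9]
 blob [255 131  11  30 201] [258.6 147.4]
 blob [294 137   8  27 167] [297.7 151.5]
 cup 0 top [319.2 135.5] rim [318.  162.5]
 cup 1 top [298.5 134.1] rim [298.2 160.9]
 cup 2 top [278.3 132.8] rim [278.7 159.4]
 cup 3 top [258.5 131.5] rim [259.6 157.9]
 cup 4 top [239.  130.2] rim [240.8 156.4]
[(125, np.int64(288), np.int64(311)), (128, np.int64(288), np.int64(311)), (131, np.int64(289), np.int64(311)), (134, np.int64(288), np.int64(311)), (137, np.int64(288), np.int64(311)), (140, np.int64(289), np.int64(311)), (143, np.int64(289), np.int64(311)), (146, np.int64(295), np.int64(300)), (149, np.int64(294), np.int64(301)), (152, np.int64(294), np.int64(301)), (155, np.int64(294), np.int64(301)), (158, np.int64(294), np.int64(301)), (161, np.int64(293), np.int64(301)), (164, np.int64(299), np.int64(300))]
```

Request:
servo_tool(
  motion=[
    [[0.3,0.6,0],0.2],
    [[0.4,0.8,0],0.2],
    [[0.4,0.9,0],0.2],
    [[0.4,0.9,-0.1],0.2],
    [[0.4,0.9,-0.3],0.2],
    [[0.4,0.9,-0.5],0.2],
    [[0.4,0.9,-0.7],0.2],
    [[0.4,0.8,-0.8],0.2],
    [[0.2,0.3,-0.6],0.1],
    [[0,0,0],0],
  ],
  hand=0.75,
)

```text
t: 61.65
position: [0.6206, 0.0456, 0.1147]
tool_rot: [[-0.097, 0.995, -0.008], [0.995, 0.097, -0.0], [0.001, -0.008, -1.0]]
force: [-0.5, -0.6, 0.8]
gripper_width: 0.0635
finger_force: 0.0
```

Run:
```python
from h import *
c=tools(300)
g=cv2.cvtColor(c['color'],cv2.COLOR_BGR2GRAY)
for y in(.07,.06,.055,.045,.035,.025,.02,.015):
    row=[]
    for x in np.arange(.6,.655,.0025):
        p=proj(c,(x,y,.012)).round().astype(int); row.append(int(g[p[1],p[0]]) if 0<=p[1]<420 and 0<=p[0]<560 else -1)
    print(y,row)
```

```text
pos [0.6206 0.0456 0.1147] yaw 5.6 t 61.6 w 0.063 F [-0.5 -0.6  0.8]
  [0.6197 0.1256] [[0.6147, 0.1782], [0.6275, 0.0603]] len 0.119 ang 96.2 6154
0.07 [128, 128, 120, 119, 66, 108, 141, 140, 135, 138, 138, 134, 132, 120, 116, 121, 124, 128, 130, 121, 121, 126, 125]
0.06 [127, 123, 125, 126, 124, 84, 129, 115, 128, 140, 144, 139, 132, 98, 150, 122, 126, 121, 120, 118, 118, 117, 124]
0.055 [125, 126, 124, 119, 63, 129, 138, 115, 127, 122, 121, 124, 124, 68, 126, 162, 123, 121, 126, 125, 127, 126, 120]
0.045 [120, 121, 127, 126, 67, 129, 136, 127, 125, 131, 125, 125, 123, 123, 76, 147, 130, 123, 126, 124, 121, 124, 128]
0.035 [140, 142, 124, 126, 128, 112, 148, 113, 126, 124, 122, 125, 125, 128, 66, 129, 144, 109, 126, 125, 124, 123, 122]
0.025 [83, 86, 87, 85, 82, 83, 83, 146, 144, 106, 85, 84, 76, 73, 141, 141, 67, 66, 62, 64, 64, 114, 103]
0.02 [87, 85, 83, 84, 87, 84, 86, 84, 95, 97, 89, 73, 73, 73, 76, 83, 84, 67, 67, 63, 65, 64, 62]
0.015 [80, 82, 83, 86, 84, 84, 87, 89, 90, 87, 84, 84, 83, 82, 84, 86, 84, 86, 85, 86, 83, 82, 82]
```

Request:
servo_tool(
  motion=[
    [[0.05,0,-0.6],0],
    [[0.06,0,-0.6],0],
    [[0,0,-0.6],0],
    [[0,0,-0.4],0],
    [[0,0,-0.04],0],
    [[0,0,0],0],
    [[0,0,0],0],
    [[0,0,0],0],
    [[0,0,0],0],
    [[0,0,0],0],
  ],
)

```text
t: 62.95
position: [0.6288, 0.0438, 0.007]
tool_rot: [[-0.094, 0.996, 0.0], [0.996, 0.094, 0.0], [0.0, 0.0, -1.0]]
force: [-0.0, 0.5, 0.9]
gripper_width: 0.0641
finger_force: 0.0
```

Request:
servo_tool(
  motion=[
    [[0,0,0],0],
    [[0,0,0],0],
    [[0,0,0],0],
    [[0,0,0],0],
    [[0,0,0],0],
    [[0,0,0.3],0],
    [[0,0,0.6],0],
    [[0,0,0.8],0],
    [[0,0,0.6],0],
    [[0,0,0],0],
  ],
  hand=0,
  force=25,
)

```text
t: 64.2
position: [0.6309, 0.0436, 0.1251]
tool_rot: [[-0.094, 0.996, 0.006], [0.996, 0.094, 0.001], [-0.0, 0.006, -1.0]]
force: [0.6, -0.6, -0.6]
gripper_width: 0.0291
finger_force: 28.6
```

Run:
```python
from h import *
wpitch(L=.133,off=.010)
```

```text
t 64.2 pos [0.6309 0.0436 0.1251] F [ 0.6 -0.6 -0.6] w 0.0291 footrow 0 247 pitch 27 res 1.5
```

Request:
servo_tool(
  motion=[
    [[0,-0.3,1],-0.17],
    [[-0.2,-0.6,1],-0.17],
    [[-0.25,-0.9,0.2],-0.17],
    [[-0.25,-0.9,0],-0.17],
    [[-0.25,-0.9,0],-0.17],
    [[-0.25,-0.9,0],-0.17],
    [[-0.25,-0.9,0],-0.17],
    [[-0.25,-0.9,0],-0.17],
    [[-0.25,-0.9,0],-0.17],
    [[-0.1,-0.9,0],-0.15],
  ],
)

```text
t: 65.5
position: [0.5243, -0.3621, 0.2301]
tool_rot: [[0.024, 1.0, -0.003], [1.0, -0.024, 0.002], [0.002, -0.003, -1.0]]
force: [1.3, 0.3, -0.7]
gripper_width: 0.0291
finger_force: 28.6
```

Request:
servo_tool(
  motion=[
    [[0,-0.9,0],0],
    [[0,-0.9,0],0],
    [[0,-0.5,0],0],
    [[0,0,0],0],
    [[0,0,0],0],
    [[0,0,0],0],
    [[0,0,0],0],
    [[0,0,0],0],
    [[0,0,0],0],
    [[0,0,0],0],
  ],
)

```text
t: 66.75
position: [0.5262, -0.4763, 0.2319]
tool_rot: [[0.023, 1.0, 0.0], [1.0, -0.023, -0.0], [-0.0, 0.0, -1.0]]
force: [0.1, -0.7, -1.5]
gripper_width: 0.029
finger_force: 28.6
```

Run:
```python
from h import *
wpitch(L=.133,off=.005)
standing()
```

```text
t 66.8 pos [ 0.5262 -0.4763  0.2319] F [ 0.1 -0.7 -1.5] w 0.029 footrow 0 247 pitch 26 res 1.6
 blob [277 103  12  17 144] [282.4 111.1]
 blob [288 117  37  29 900] [307.  129.5]
 blob [232 127  12  33 291] [237.6 141.8]
 blob [255 131  11  30 199] [258.6 147.4]
 blob [294 137   8  27 174] [297.5 152.1]
 cup 0 top [319.2 135.5] rim [318.  162.5]
 cup 1 top [298.5 134.1] rim [298.2 160.9]
 cup 2 top [278.3 132.8] rim [278.7 159.4]
 cup 3 top [258.5 131.5] rim [259.6 157.9]
 cup 4 top [239.  130.2] rim [240.8 156.4]
```

Request:
servo_tool(
  motion=[
    [[0.03,0,-0.9],0],
    [[0,0,-0.9],0],
    [[0,0,-0.9],0],
    [[0,0,-0.76],0],
    [[0,0.08,-0.02],0],
    [[0,0.08,0],0],
    [[0,0.06,0],0],
    [[0,0.06,0],0],
    [[0,0.06,0],0],
    [[0,0,0],0],
  ],
)

```text
t: 68.1
position: [0.5283, -0.4673, 0.0613]
tool_rot: [[0.026, 1.0, 0.006], [1.0, -0.026, -0.014], [-0.014, 0.006, -1.0]]
force: [0.6, -8.9, -0.7]
gripper_width: 0.0288
finger_force: 28.5
```

Request:
servo_tool(
  motion=[
    [[0,0.02,0.23],0],
    [[0,0.02,0.23],0],
    [[0,0.05,0.23],0],
    [[0,0.05,0.23],0],
    [[0,0.08,0.22],0],
    [[0,0.08,0.22],0],
    [[0,0.12,0.2],0],
    [[0,0.12,0.2],0],
    [[0,0,0],0],
    [[0,0,0],0],
  ],
)

```text
t: 69.35
position: [0.528, -0.4318, 0.1456]
tool_rot: [[0.023, 1.0, 0.0], [1.0, -0.023, 0.001], [0.001, 0.0, -1.0]]
force: [0.8, -3.6, 0.4]
gripper_width: 0.0291
finger_force: 24.6
```

Run:
```python
from h import *
wpitch(L=.133,off=.005)
```

```text
t 69.3 pos [ 0.528  -0.4318  0.1456] F [ 0.8 -3.6  0.4] w 0.0291 footrow 67 266 pitch 46 res -0.7
```

Request:
servo_tool(
  motion=[
    [[0,0.12,0.14],0],
    [[0,0.18,0.15],0],
    [[0,0.18,0.15],0],
    [[0,0.2,0.12],0],
    [[0,0.2,0.12],0],
    [[0,0.22,0.08],0],
    [[0,0.22,0.07],0],
    [[0,0.22,0.04],0],
    [[0,0.22,0.02],0],
    [[0,0,0],0],
  ],
)

```text
t: 70.65
position: [0.5277, -0.3427, 0.19]
tool_rot: [[0.022, 1.0, -0.001], [1.0, -0.022, 0.001], [0.001, -0.001, -1.0]]
force: [0.0, -1.0, -2.0]
gripper_width: 0.0284
finger_force: 24.5
```

Request:
servo_tool(
  motion=[
    [[0,0,0.5],0],
    [[0,0,0.5],0],
    [[0,0,0],0],
    [[0,0,0],0],
    [[0,0,0],0],
    [[0,0,0],0],
    [[0,0,0],0],
    [[0,0,0],0],
    [[0,0,0],0],
    [[0,0,0],0],
  ],
)

```text
t: 71.9
position: [0.5277, -0.3443, 0.2403]
tool_rot: [[0.023, 1.0, 0.0], [1.0, -0.023, -0.0], [-0.0, 0.0, -1.0]]
force: [0.3, 0.2, -1.3]
gripper_width: 0.0279
finger_force: 25.4
```

Run:
```python
from h import *
wpitch(L=.133,off=.005)
spitch(1,.133,.005,(270,288,100,160))
```

```text
t 71.9 pos [ 0.5277 -0.3443  0.2403] F [ 0.3  0.2 -1.3] w 0.0279 footrow 186 300 pitch 88 res -1.2
pos [ 0.5277 -0.3443  0.2403] bottom 150 col of last 8 rows 278.7 [np.int64(272), np.int64(282)]
60 bottom 152.9 col 277.0
70 bottom 152.9 col 278.2
80 bottom 152.5 col 279.5
90 bottom 150.9 col 280.7
100 bottom 148.4 col 281.9
110 bottom 144.9 col 283.0
120 bottom 140.6 col 284.0
```

Request:
servo_tool(
  motion=[
    [[0.01,0.35,0],0],
    [[0,0.36,0],0],
    [[0,0,0],0],
    [[0,0,-0.3],0],
    [[0,0,-0.5],0],
    [[0,0,-0.5],0],
    [[0,0,-0.2],0],
    [[0,0,0],0],
    [[0,0,0],0],
    [[0,0,0],0],
  ],
)

```text
t: 73.25
position: [0.5288, -0.3093, 0.1663]
tool_rot: [[0.023, 1.0, 0.002], [1.0, -0.023, -0.001], [-0.001, 0.002, -1.0]]
force: [0.0, -0.3, -0.5]
gripper_width: 0.028
finger_force: 25.5
```

Request:
servo_tool(
  motion=[
    [[0,0,-0.06],0],
    [[0,0,-0.06],0],
    [[0,0,-0.04],0],
    [[0,0,-0.04],0],
    [[0,0,-0.04],0],
    [[0,0,0],0],
    [[0,0,0],0],
    [[0,0,0],0],
    [[0,0,0],0],
    [[0,0,0],0],
  ],
)

```text
t: 74.5
position: [0.5284, -0.3089, 0.1535]
tool_rot: [[0.023, 1.0, 0.0], [1.0, -0.023, -0.0], [-0.0, 0.0, -1.0]]
force: [-0.2, -0.0, 2.4]
gripper_width: 0.0281
finger_force: 25.6
```

Request:
servo_tool(
  motion=[
    [[0,0,-0.03],0],
    [[0,0,-0.03],0],
    [[0,0,0],0],
    [[0,0,0],0],
    [[0,0,0],0],
    [[0,0,0],0],
    [[0,0,0],0],
    [[0,0,0],0],
    [[0,0,0],0],
    [[0,0,0],0],
  ],
)

```text
t: 75.75
position: [0.5296, -0.3112, 0.1529]
tool_rot: [[0.024, 1.0, 0.004], [1.0, -0.024, -0.004], [-0.003, 0.004, -1.0]]
force: [-1.3, -0.5, 12.3]
gripper_width: 0.0279
finger_force: 25.1
```

Request:
servo_tool(
  motion=[
    [[0,0,0],0],
    [[0,0,0],0],
    [[0,0,0],0],
    [[0,0,0],0],
    [[0,0,0.2],0],
    [[0,0,0.5],0],
    [[0,0,0.8],0],
    [[0,0,0.8],0],
    [[0,0,0.2],0],
    [[0,0,0],0],
  ],
  hand=0.6,
)

```text
t: 77.0
position: [0.5283, -0.3088, 0.2759]
tool_rot: [[0.023, 1.0, 0.001], [1.0, -0.023, -0.0], [-0.0, 0.001, -1.0]]
force: [0.4, -0.3, -0.7]
gripper_width: 0.0509
finger_force: 0.0
```

Run:
```python
from h import *
s=sensors.state();print(s['position'].round(4),s['force'].round(1))
standing()
```

```text
[ 0.5283 -0.3088  0.2759] [ 0.4 -0.3 -0.7]
 blob [288 117  37  29 894] [307.  129.4]
 blob [232 127  12  33 292] [237.6 141.9]
 blob [255 131  11  30 198] [258.6 147.5]
 blob [294 137   8  27 165] [297.4 152. ]
 blob [271 144  13  19 147] [277.1 153.7]
 cup 0 top [319.2 135.5] rim [318.  162.5]
 cup 1 top [298.5 134.1] rim [298.2 160.9]
 cup 2 top [278.3 132.8] rim [278.7 159.4]
 cup 3 top [258.5 131.5] rim [259.6 157.9]
 cup 4 top [239.  130.2] rim [240.8 156.4]
```

Request:
servo_tool(
  motion=[
    [[-0.1,0.6,0.2],0],
    [[-0.1,0.9,0.1],0],
    [[-0.1,1,0.1],0],
    [[-0.1,1,0.1],0],
    [[-0.1,1,0.1],0],
    [[-0.1,1,0.1],0],
    [[-0.1,1,0.1],0],
    [[-0.1,1,0.1],0],
    [[-0.1,1,0],0],
    [[0,0.7,0],0],
  ],
  hand=0.6,
)

```text
t: 78.3
position: [0.4813, 0.1536, 0.3186]
tool_rot: [[0.02, 1.0, -0.003], [1.0, -0.02, -0.001], [-0.001, -0.003, -1.0]]
force: [0.3, 0.0, 0.6]
gripper_width: 0.0512
finger_force: 0.0
```

Request:
servo_tool(
  motion=[
    [[0,0,0],0],
    [[0,0,0],0],
    [[0,0,0],1],
    [[0,0,0],1],
    [[0,0,0],1],
    [[0,0,0],1],
    [[0,0,0],1],
    [[0,0,0],1],
    [[0,0,0],0],
    [[0,0,0],0],
  ],
)

```text
t: 79.55
position: [0.4832, 0.1501, 0.3201]
tool_rot: [[-0.383, 0.924, -0.0], [0.924, 0.383, -0.0], [-0.0, -0.001, -1.0]]
force: [-0.2, -0.0, 0.4]
gripper_width: 0.0513
finger_force: 0.0
```

Run:
```python
from h import *
import pickle
c=cap('wrist','c1'); pickle.dump(c,open('c1.pkl','wb')); s=c['s'];print(s['position'].round(4),s['q'].round(2),np.round(s['tool_rot'],2).tolist(),s['t'])
im=c['color'];hsv=cv2.cvtColor(im,cv2.COLOR_BGR2HSV)
for p in((.569,.288,.05),(.475,.275,.05),(.402,.268,.05)): print(proj(c,p).round())
# grip bar: black blobs; start: gray. white box mask
m=cv2.inRange(im,(0,0,0),(60,60,60)); n,l,st,ce=cv2.connectedComponentsWithStats(m)
for i in range(1,n):
    if 150<st[i,4]<8000: print(st[i],ce[i].round(1),onz(c,ce[i],.08).round(3))
```

```text
[0.4832 0.1501 0.3201] [-0.62  0.21  0.27  2.   -0.07  0.93  0.08] [[-0.38, 0.92, -0.0], [0.92, 0.38, -0.0], [-0.0, -0.0, -1.0]] 79.55
[387.  97.]
[310.  75.]
[249.  55.]
[297  53  44  37 612] [315.3  71.7] [0.478 0.276 0.08 ]
[ 376   74  100   37 1208] [411.5  95.5] [0.585 0.294 0.08 ]
```

View pics/c1.png

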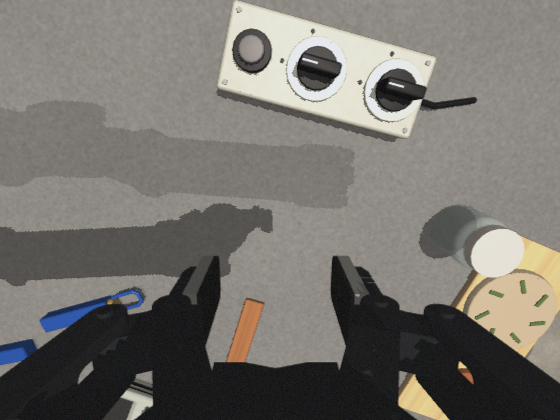

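Run:
```python
from h import *
import pickle
c=pickle.load(open('c1.pkl','rb'))
C=[onz(c,p,.036)[:2] for p in((236,2),(435,56),(408,137),(219,92))]
for q in C: print(q.round(4))
ctr=(sum(C)/4); d=((C[1]+C[2])-(C[0]+C[3]))/2; L=np.linalg.norm(d);d/=L; e=(C[0]+C[1]-C[2]-C[3])/2; ang=np.degrees(np.arctan2(d[1],d[0]))
print('ctr',ctr.round(4),'len',L.round(3),'wid',np.linalg.norm(e).round(3),'ang',ang.round(2))
for n,o in(('A',.085),('B',-.012),('S',-.09)): print(n,(ctr+o*d).round(4))
for n,p,z in(('ringB',(316.5,69),.037),('ringA',(395,91),.037),('start',(252,47),.058)): print(n,onz(c,p,z).round(4))
# bars: bright highlights excluded; dark mask inside the ring
m=cv2.inRange(c['color'],(0,0,0),(70,70,70))
ok,ce=0,0
for nm,(u,v) in(('B',(316,69)),('A',(395,91))):
    t=c['color'][v-28:v+29,u-40:u+46].max(2); print(nm,[ (v-28+i,''.join('#' if x<45 else '+' if x<90 else '.' for x in t[i,::2])) for i in range(0,57,3)])
```

```text
[0.3666 0.3152]
[0.6038 0.3527]
[0.6196 0.258 ]
[0.3816 0.217 ]
ctr [0.4929 0.2857] len 0.241 wid 0.098 ang 9.37
A [0.5768 0.2996]
B [0.481  0.2838]
S [0.4041 0.2711]
ringB [0.4803 0.2859 0.037 ]
ringA [0.5783 0.2998 0.037 ]
start [0.4034 0.2754 0.058 ]
B [(41, '...........................................'), (44, '...........................................'), (47, '...................+++++...................'), (50, '................+++..++++.+................'), (53, '..............++++...++++++................'), (56, '.............+++++++#++.+++++..............'), (59, '...+........#.....+++++++#+++..............'), (62, '...........+#++++.....+++++++++............'), (65, '...........####++++++++++++++++++..........'), (68, '...........##########++++++++++++..........'), (71, '...........###############++++++...........'), (74, '...........####################+...........'), (77, '...........+++++##############.............'), (80, '............#++++++++#######+..............'), (83, '.............#++++++++++++++..............+'), (86, '...............+++++++++++................
[... 479 characters left out ...]
..'), (81, '..+.........#####+++++++###+++.............'), (84, '...........######+.....++++++#+............'), (87, '...........######++++++..+++++++++++.......'), (90, '..........+##########+++++++++++++++.......'), (93, '...........################++++++++........'), (96, '...........#####################+++........'), (99, '...........#++++###############...+........'), (102, '............#+++++++++######......#####++++'), (105, '.............#+++++++++++++......+#########'), (108, '..............+#++++++++#........++++++###+'), (111, '..................++.......................'), (114, '...........................................'), (117, '...........................................')]
```

Request:
servo_tool(
  motion=[
    [[0.1,0.2,-0.1],1],
    [[0.1,0.2,-0.1],1],
    [[0.1,0.2,-0.1],1],
    [[0.1,0.2,-0.1],1],
    [[0.1,0.2,-0.1],1],
    [[0.1,0.2,-0.1],1],
    [[0.1,0.2,-0.1],1],
    [[0.1,0.2,-0.1],1],
    [[0.1,0.2,-0.1],1],
    [[0.1,0.2,-0.1],1],
  ],
)

```text
t: 80.85
position: [0.5334, 0.2513, 0.27]
tool_rot: [[-0.889, 0.458, -0.0], [0.458, 0.889, -0.0], [-0.0, -0.0, -1.0]]
force: [0.4, -0.7, 0.2]
gripper_width: 0.0512
finger_force: 0.0
```

Request:
servo_tool(
  motion=[
    [[0.1,0.12,-0.25],1],
    [[0.1,0.12,-0.25],1],
    [[0.1,0.12,-0.25],1],
    [[0.1,0.12,-0.25],1],
    [[0.1,0.12,-0.25],1],
    [[0.1,0.12,-0.25],1],
    [[0.1,0.12,-0.25],1],
    [[0.1,0.12,-0.25],1],
    [[0.1,0.05,-0.2],1],
    [[0,0,0],0.1],
  ],
)

```text
t: 82.1
position: [0.578, 0.3013, 0.1593]
tool_rot: [[-0.988, -0.157, -0.002], [-0.157, 0.988, -0.001], [0.002, -0.001, -1.0]]
force: [0.1, 0.1, -0.5]
gripper_width: 0.0514
finger_force: 0.0
```

Run:
```python
from h import *
import pickle
c=cap('wrist','c2'); pickle.dump(c,open('c2.pkl','wb')); s=c['s'];print(s['position'].round(4),s['q'].round(2),'yaw',np.degrees(np.arctan2(s['tool_rot'][1][1],s['tool_rot'][0][1])).round(1),s['t'])
for n,p in(('A',(.578,.2997,.037)),('Atop',(.578,.2997,.08)),('B',(.4805,.285,.037))): print(n,proj(c,p).round())
u,v=proj(c,(.578,.2997,.06)).round().astype(int)
t=c['color'].max(2)
for i in range(v-75,min(v+75,420),6): print(i,''.join('#' if x<45 else '+' if x<90 else '-' if x<170 else '.' for x in t[i,u-110:u+111:3]))
print(u-110)
```

```text
[0.578  0.3013 0.1593] [-0.5   0.58 -0.07  1.83  0.06  0.73  1.12] yaw 99.0 82.1
A [273. 205.]
Atop [273. 220.]
B [274.  77.]
138 +++++++++++++++++---------................................----------------
144 +++++++++++++++++-----------..............................----------------
150 ++-++++++++++++++------------.......++....................----------------
156 +++++-+++++++++++---------------...........-..............----------------
162 ++----+++++++++++-----------------.....------.............----------------
168 --+-+-+++++++++++-----------------------------............----------------
174 +++++++++++++++++----------------------------............-----------------
180 +++-+++-+++++++++--------------+##########+---...........-----------------
186 -----++--++-+++++------------+###############-......-+...-----------------
192 --------+----++++-----------########+-########...........-----------------
198 -------------+---+---------#########+-#########..........-----------------
204 -----------------+--------.#+#######+-###++++++..........-----------------
210 --------------------..
[... 304 characters left out ...]
---------..--...........#++++#............-...------------------
240 -------------------...............#++++#................------------------
246 -----------------------------------###+-----------------------------------
252 ----------------------------------++##------------------------------------
258 -------------++++##----------------+##-------------------##+++------------
264 ------------++++###-----------------###------------------###+++-----------
270 -------+###++++####------------------##+-----------------####++++###------
276 ------####++++#####------------------+##----------------+####+++++####----
282 -----####++++######-------------------+##---------------######+++++####---
163
```

Request:
servo_tool(
  motion=[
    [[0,-0.02,-0.5],0],
    [[0,0,-0.5],0],
    [[0,0,-0.5],0],
    [[0,0,-0.4],0],
    [[0,0,-0.14],0],
    [[0,0,0],0],
    [[0,0,0],0],
    [[0,0,0],0],
    [[0,0,0],0],
    [[0,0,0],0],
  ],
)

```text
t: 83.4
position: [0.5783, 0.3007, 0.0586]
tool_rot: [[-0.988, -0.158, 0.0], [-0.158, 0.988, 0.0], [-0.0, 0.0, -1.0]]
force: [1.4, -0.6, 0.2]
gripper_width: 0.0516
finger_force: 0.0
```

Request:
servo_tool(
  motion=[
    [[0,0,0],0],
    [[0,0,0],0],
    [[0,0,0],0],
    [[0,0,0],0],
    [[0,0,0],0],
    [[0,0,0],0],
    [[0,0,0],0],
    [[0,0,0],0],
    [[0,0,0],0],
    [[0,0,0],0],
  ],
  hand=0,
  force=40,
)

```text
t: 84.65
position: [0.5784, 0.2995, 0.0585]
tool_rot: [[-0.988, -0.156, -0.0], [-0.156, 0.988, -0.001], [0.0, -0.001, -1.0]]
force: [-1.2, -4.7, 5.3]
gripper_width: 0.0132
finger_force: 40.5
```

Gripped the bar (13 mm). Turn clockwise.

Request:
servo_tool(
  motion=[
    [[0,0,0],-1],
    [[0,0,0],-1],
    [[0,0,0],-1],
    [[0,0,0],-1],
    [[0,0,0],-1],
    [[0,0,0],-1],
    [[0,0,0],-1],
    [[0,0,0],-1],
    [[0,0,0],-1],
    [[0,0,0],-1],
  ],
)

```text
t: 85.9
position: [0.578, 0.2977, 0.0585]
tool_rot: [[-0.857, 0.515, -0.001], [0.515, 0.857, -0.004], [-0.001, -0.004, -1.0]]
force: [-1.3, -6.6, 6.9]
gripper_width: 0.0129
finger_force: 40.3
```

Request:
servo_tool(
  motion=[
    [[0,0,0],-1],
    [[0,0,0],-1],
    [[0,0,0],-1],
    [[0,0,0],-1],
    [[0,0,0],-1],
    [[0,0,0],-1],
    [[0,0,0],-1],
    [[0,0,0],-0.2],
    [[0,0,0],0],
    [[0,0,0],0],
  ],
)

```text
t: 87.15
position: [0.5771, 0.2967, 0.0585]
tool_rot: [[-0.504, 0.864, -0.003], [0.864, 0.504, -0.005], [-0.003, -0.005, -1.0]]
force: [-3.1, -8.6, 10.1]
gripper_width: 0.0134
finger_force: 40.7
```

Request:
servo_tool(
  motion=[
    [[0,0,0],0],
    [[0,0,0],0],
    [[0,0,0],0],
    [[0,0,0.2],0],
    [[0,0,0.6],0],
    [[0,0,0.8],0],
    [[0,0,0.3],0],
    [[0,0,0],0],
    [[0,0,0],0],
    [[0,0,0],0],
  ],
  hand=0.6,
)

```text
t: 88.4
position: [0.5772, 0.3003, 0.1518]
tool_rot: [[-0.504, 0.864, -0.002], [0.864, 0.504, -0.001], [0.0, -0.003, -1.0]]
force: [0.1, 0.5, -0.6]
gripper_width: 0.0514
finger_force: 0.0
```

Run:
```python
from h import *
import pickle
c=cap('wrist','c3'); pickle.dump(c,open('c3.pkl','wb')); s=c['s'];print(s['position'].round(4),s['q'].round(2),'yaw',np.degrees(np.arctan2(s['tool_rot'][1][1],s['tool_rot'][0][1])).round(1),s['t'])
u,v=proj(c,(.578,.2997,.06)).round().astype(int)
t=c['color'].max(2)
for i in range(v-75,min(v+60,420),6): print(i,''.join('#' if x<45 else '+' if x<90 else '-' if x<170 else '.' for x in t[i,u-110:u+111:3]))
```

```text
[0.5772 0.3003 0.1518] [-0.76  0.61  0.31  1.85 -0.27  0.72  0.23] yaw 30.3 88.4
142 ++#-......-..........................-------------------------------------
148 ###+#......-..............................--------------------------------
154 ####+#.............................-+.........----------------------------
160 #####+-.....-......................................-----------------------
166 #######.....-..................---....---...............------------------
172 ######-.....-..............-................-.............----------------
178 ######...................-...........................--...----------------
184 #####......-...................-######+#-.......-........-----------------
190 ###................#+........#+########++++-............------------------
196 ........-..................##+#####--+##+++++..........-------------------
202 .....--..............-....+########--+##++#++#........--------------------
208 -.........................#########--+###+##++.......---------------------
214 ...........-----------...-#########--+#######+......----------------------
220 ........------------------+########-+########+....--###+------------------
226 ---------------------------##################-.-..--##################++#+
232 +++++-----------------------+########+#####+----.---------+---------------
238 +++++++++-+--------------------+########+------.--------------------------
244 +++++++++++++++-----------------+######-----------------------------------
250 ++++++++++++++++++++------------+######-----------------------------------
256 ++++++++++++++++##++++++++-----------...----------------++-++-------------
262 +++++++++++++++###+++++++++++------.....----------------##++++------------
268 +++-++++##++++####+++++++++-----------......------------###+++++##--------
274 +++++####+++++####+++++++------------------------------+####+++++###------
```

Request:
servo_tool(
  motion=[
    [[-0.2,-0.04,0],1],
    [[-0.2,-0.04,0],1],
    [[-0.2,-0.04,0],1],
    [[-0.2,-0.04,0],1],
    [[-0.2,-0.04,0],1],
    [[-0.2,-0.04,0],1],
    [[-0.2,-0.04,0],1],
    [[-0.2,-0.04,0],1],
    [[-0.2,-0.04,0],1],
    [[-0.14,0,0],1],
  ],
)

```text
t: 89.7
position: [0.4804, 0.2822, 0.1526]
tool_rot: [[-0.942, 0.336, -0.001], [0.336, 0.942, -0.001], [0.001, -0.001, -1.0]]
force: [0.4, 0.3, -0.0]
gripper_width: 0.0516
finger_force: 0.0
```

Request:
servo_tool(
  motion=[
    [[0,0,0],1],
    [[0,0,0],1],
    [[0,0,0],1],
    [[0,0,0],1],
    [[0,0,0],1],
    [[0,0,0],1],
    [[0,0,0],1],
    [[0,0,0],0.2],
    [[0,0,0],0],
    [[0,0,0],0],
  ],
)

```text
t: 90.95
position: [0.4812, 0.2826, 0.1532]
tool_rot: [[-0.988, -0.157, -0.0], [-0.157, 0.988, -0.0], [0.0, -0.0, -1.0]]
force: [0.1, -0.3, -0.4]
gripper_width: 0.0514
finger_force: 0.0
```

Run:
```python
from h import *
import pickle
c=cap('wrist','c4'); s=c['s'];print(s['position'].round(4),s['q'].round(2),'yaw',np.degrees(np.arctan2(s['tool_rot'][1][1],s['tool_rot'][0][1])).round(1),s['t'])
print(proj(c,(.48,.282,.08)),proj(c,(.48,.282,.048)))
u,v=proj(c,(.48,.282,.06)).round().astype(int)
t=c['color'].max(2)
for i in range(v-75,min(v+60,420),6): print(i,''.join('#' if x<45 else '+' if x<90 else '-' if x<170 else '.' for x in t[i,u-110:u+111:3]))
print(u-110)
```

```text
[0.4812 0.2826 0.1532] [-0.6   0.49 -0.02  2.05  0.02  0.6   1.1 ] yaw 99.0 90.95
[274.29966032 221.54627599] [274.40296979 209.32098457]
139 ++++++++++++++++++---------.................................--------------
145 ++++++++++++++++++----------................................--------------
151 ++++++++++++++++++-----------.........--....................--------------
157 ++++++++++++++++++--------------...........-................--------------
163 -+++++++++++++++++--------------------.------...............--------------
169 ++++++++++++++++++-----------------------------............---------------
175 ++++++++++++++++++----------------------------.............---------------
181 ++++++++++++++++++----------------+#######+---.............---------------
187 ----++++++++++++++-------------+#############+........++...---------------
193 ---------++++++++++-----------########++#######............---------------
199 -----------++--++-+----------#########++#######+...........---------------
205 ------------------+-------..+#########++##+++++++..........---------------
211 ----------
[... 158 characters left out ...]
--------+...........+++####+++##+++++-..........----------------
229 ------------------+............#+####++++#++++............----------------
235 ------------------+-..............###++++#+-..............----------------
241 ------------------+-...............-#++++#................----------------
247 ------------------+-...............+#++++#................----------------
253 --------------------.....................................-----------------
259 -------------++++##.....................................+##+++------------
265 ------------++++###...................-.................###++++-----------
271 -------###+++++####-..................-.................####+++++###------
164
```

Request:
servo_tool(
  motion=[
    [[0,0.06,-0.5],0],
    [[0,0,-0.5],0],
    [[0,0,-0.5],0],
    [[0,0,-0.35],0],
    [[0,0,-0.04],0],
    [[0,0,0],0],
    [[0,0,0],0],
    [[0,0,0],0],
    [[0,0,0],0],
    [[0,0,0],0],
  ],
)

```text
t: 92.25
position: [0.4813, 0.2857, 0.059]
tool_rot: [[-0.988, -0.158, 0.0], [-0.158, 0.988, 0.0], [-0.0, 0.0, -1.0]]
force: [-0.2, 0.5, 0.5]
gripper_width: 0.0512
finger_force: 0.0
```

Request:
servo_tool(
  motion=[
    [[0,0,0],0],
    [[0,0,0],0],
    [[0,0,0],0],
    [[0,0,0],0],
    [[0,0,0],0],
    [[0,0,0],0],
    [[0,0,0],0],
    [[0,0,0],0],
    [[0,0,0],0],
    [[0,0,0],0],
  ],
  hand=0,
  force=40,
)

```text
t: 93.5
position: [0.4812, 0.2853, 0.0589]
tool_rot: [[-0.988, -0.157, -0.0], [-0.157, 0.988, -0.0], [0.0, -0.0, -1.0]]
force: [-0.9, -2.4, 5.5]
gripper_width: 0.0128
finger_force: 40.0
```

Request:
servo_tool(
  motion=[
    [[0,0,0],-1],
    [[0,0,0],-1],
    [[0,0,0],-1],
    [[0,0,0],-1],
    [[0,0,0],-1],
    [[0,0,0],-1],
    [[0,0,0],-1],
    [[0,0,0],-1],
    [[0,0,0],-1],
    [[0,0,0],-1],
  ],
)

```text
t: 94.75
position: [0.481, 0.2843, 0.0589]
tool_rot: [[-0.857, 0.515, -0.001], [0.515, 0.857, -0.002], [-0.001, -0.002, -1.0]]
force: [-0.2, -4.4, 6.7]
gripper_width: 0.0131
finger_force: 39.7
```

Request:
servo_tool(
  motion=[
    [[0,0,0],-1],
    [[0,0,0],-1],
    [[0,0,0],-1],
    [[0,0,0],-1],
    [[0,0,0],-1],
    [[0,0,0],-1],
    [[0,0,0],-1],
    [[0,0,0],-0.2],
    [[0,0,0],0],
    [[0,0,0],0],
  ],
)

```text
t: 96.0
position: [0.4804, 0.2837, 0.0589]
tool_rot: [[-0.505, 0.863, -0.002], [0.863, 0.505, -0.003], [-0.001, -0.003, -1.0]]
force: [-1.4, -4.9, 7.9]
gripper_width: 0.013
finger_force: 40.1
```

Request:
servo_tool(
  motion=[
    [[0,0,0],0],
    [[0,0,0],0],
    [[0,0,0],0],
    [[0,0,0.2],0],
    [[0,0,0.6],0],
    [[0,0,0.8],0],
    [[0,0,0.3],0],
    [[0,0,0],0],
    [[0,0,0],0],
    [[0,0,0],0],
  ],
  hand=0.6,
)

```text
t: 97.25
position: [0.4804, 0.2853, 0.1526]
tool_rot: [[-0.504, 0.864, -0.002], [0.864, 0.504, -0.002], [-0.0, -0.003, -1.0]]
force: [0.1, 0.2, -1.1]
gripper_width: 0.051
finger_force: 0.0
```

Run:
```python
from h import *
import pickle
c=cap('wrist','c5'); s=c['s'];print(s['position'].round(4),'yaw',np.degrees(np.arctan2(s['tool_rot'][1][1],s['tool_rot'][0][1])).round(1),s['t'])
u,v=proj(c,(.4805,.285,.06)).round().astype(int)
t=c['color'].max(2)
for i in range(v-45,min(v+55,420),6): print(i,''.join('#' if x<45 else '+' if x<90 else '-' if x<170 else '.' for x in t[i,u-110:u+111:3]))
print('start',proj(c,(.4035,.2725,.058)))
standing()
```

```text
[0.4804 0.2853 0.1526] yaw 30.3 97.25
171 ----------+###++............-................................-------------
177 ----------++###-..........-....................-..................--------
183 ----------+####-........-.......-######++..............................---
189 ---------#####......#-.-......#++#######++++......-.......................
195 ###++#######-.........-.....##+#####--+##+++++............................
201 ..-#####-.............-....#########--+##++++++..........................-
207 ...........................#########--+###++++#...........................
213 ..............---------...-#########.-+######+#....................--.....
219 ........------------------.#########-++#######-.................-.........
225 -----.----------------------#########+########-...............-..........-
231 ++++++-----------------------+##############+---........-#-..-......+##++#
237 +++++++++++---------------------+########+------...........-.....-##+#####
243 --+-++++++++++++-----------------+######--------...........-....-#########
249 +++++++++++++++++++++------------+######-------...........-.....##########
255 -+++++++++++++++++-++++++++----------..---------........--+--..-##########
261 ++++++++++++++++##+++++++++++------........----.........##++++--##########
267 +++++++++##++++###++-+++++++----------..................###+++++##########
start [174.52605843 178.05261146]
 blob [288 117  37  29 892] [307.  129.4]
 blob [259 137   7  24  74] [260.9 150. ]
 blob [294 137   8  27 167] [297.4 151.8]
 blob [271 144  12  19 147] [277.1 153.5]
 cup 0 top [319.2 135.5] rim [318.  162.5]
 cup 1 top [298.5 134.1] rim [298.2 160.9]
 cup 2 top [278.3 132.8] rim [278.7 159.4]
 cup 3 top [258.5 131.5] rim [259.6 157.9]
 cup 4 top [239.  130.2] rim [240.8 156.4]
```

Request:
servo_tool(
  motion=[
    [[-0.3,-0.05,0],0],
    [[-0.4,-0.06,0],0],
    [[-0.5,-0.08,0],0],
    [[-0.34,-0.05,0],0],
    [[0,0,-0.4],0],
    [[0,0,-0.4],0],
    [[0,0,-0.4],0],
    [[0,0,0],0],
    [[0,0,0],0],
    [[0,0,0],0],
  ],
  hand=0,
  force=40,
)

```text
t: 98.6
position: [0.4046, 0.274, 0.0946]
tool_rot: [[-0.504, 0.864, 0.001], [0.864, 0.504, 0.001], [0.0, 0.001, -1.0]]
force: [-0.3, 0.5, -0.2]
gripper_width: 0.0
finger_force: 0.0
```

Run:
```python
from h import *
s=sensors.state();print(s['position'].round(4),s['gripper_width'],s['force'].round(1))
standing()
c=cap('wrist','c6');print('start px',proj(c,(.4035,.2735,.058)),'tcp px',proj(c,s['position']))
t=cap('top');im=t['color'];hsv=cv2.cvtColor(im,cv2.COLOR_BGR2HSV)
m=cv2.inRange(hsv,(3,60,30),(25,255,255))
n,l,st,ce=cv2.connectedComponentsWithStats(m)
for i in range(1,n):
    if st[i,4]>15 and 225<ce[i][0]<410 and 135<ce[i][1]<250: print('top',st[i],ce[i].round(1))
for k in range(5): print(k,proj(t,(.3874+.0704*k,-.3034-.0016*k,.14)).round(1))
```

```text
[0.4046 0.274  0.0946] 1.3712026843102582e-05 [-0.3  0.5 -0.2]
 blob [310 117  15  28 309] [318.2 131.4]
 blob [232 127  12  33 292] [237.6 141.9]
 blob [255 131   9  30 188] [258.4 147.2]
 cup 0 top [319.2 135.5] rim [318.  162.5]
 cup 1 top [298.5 134.1] rim [298.2 160.9]
 cup 2 top [278.3 132.8] rim [278.7 159.4]
 cup 3 top [258.5 131.5] rim [259.6 157.9]
 cup 4 top [239.  130.2] rim [240.8 156.4]
start px [272.39146213 242.69705328] tcp px [274.33989442 270.77777883]
top [381 129  27  25 303] [394.8 141.6]
top [382 161  16  14 154] [389.1 167.6]
top [305 185  41  14 412] [324.5 191.2]
top [382 185  11  11 100] [386.7 189.8]
top [382 208  11  10  94] [386.9 212.5]
0 [390.6 234.9]
1 [390.6 211.9]
2 [390.6 189. ]
3 [390.6 166.3]
4 [390.6 143.8]
```

Request:
servo_tool(
  motion=[
    [[0,0,-0.3],0],
    [[0,0,-0.3],0],
    [[0,0,-0.08],0],
    [[0,0,-0.06],0],
    [[0,0,-0.06],0],
    [[0,0,-0.04],0],
    [[0,0,-0.04],0],
    [[0,0,0],0],
    [[0,0,0],0],
    [[0,0,0],0],
  ],
)

```text
t: 100.0
position: [0.4035, 0.2731, 0.0517]
tool_rot: [[-0.503, 0.864, -0.001], [0.864, 0.503, 0.001], [0.002, -0.001, -1.0]]
force: [-6.3, -3.0, 24.6]
gripper_width: -0.0
finger_force: 12.1
```

Request:
servo_tool(
  motion=[
    [[0,0,0.2],0],
    [[0,0,0.4],0],
    [[0,0,0.8],0],
    [[0,0,0.8],0],
    [[0,0,0.8],0],
    [[0,0,0.8],0],
    [[0,0,0],0],
    [[0,0,0],0],
    [[0,0,0],0],
    [[0,0,0],0],
  ],
)

```text
t: 101.25
position: [0.4037, 0.2733, 0.2388]
tool_rot: [[-0.504, 0.864, -0.001], [0.864, 0.504, -0.002], [-0.001, -0.002, -1.0]]
force: [-0.7, -1.0, -0.2]
gripper_width: 0.0002
finger_force: 0.0
```

Run:
```python
from h import *
standing()
c=cap('wrist','c7'); s=c['s'];print(s['position'].round(4),s['force'].round(1))
t=c['color'].max(2)
for X in((.4805,.285,.06),(.578,.2997,.06)):
    u,v=proj(c,X).round().astype(int);print(u,v)
    for i in range(max(v-33,0),min(v+34,420),4): print(''.join('#' if x<45 else '+' if x<90 else '-' if x<170 else '.' for x in t[i,max(u-45,0):min(u+46,560):2]))
```

```text
blob [301 117  24  29 641] [312.5 130.4]
 blob [232 127  12  33 293] [237.6 142. ]
 blob [255 131   9  30 199] [258.5 147.4]
 cup 0 top [319.2 135.5] rim [318.  162.5]
 cup 1 top [298.5 134.1] rim [298.2 160.9]
 cup 2 top [278.3 132.8] rim [278.7 159.4]
 cup 3 top [258.5 131.5] rim [259.6 157.9]
 cup 4 top [239.  130.2] rim [240.8 156.4]
[0.4038 0.2733 0.2389] [ 0.6 -0.3 -0.5]
346 219
...........--.................................
.........-....................................
.......-.........-+#+#++++-...................
..++..-.......+#+++########++-................
.....-......+#++#############++...............
....-......#+++##########.++#+++..............
....-.....+#++++#######+#.+##++++.............
....-....-##++++#######++.+##++++.............
....-.....+#############-.+##+++-.............
..........+#############+++##+++..............
.....-.....-#################++...............
......-.....-################-............##-.
........-.....-+###########-.................-
..........-....---+########-.................-
-...................#######-................-.
------.
[... 193 characters left out ...]
.-.........-+#####+-................------
+..--.......##+++#########+-...........-------
..-......-##+++##############.........--------
.--.....-##+#+################-......---------
.-......###+#+###########++.-#-....-----------
--....-+#+###############++.+#-...------------
.-.....-################+#-.##...-#+++++++++++
.--....-+################+.-#-...#############
..-......-##############+####-.---------------
...-......-+############+###+.----------------
.....-....-----+############+-----------------
........-.........##########------------------
-...................#######+------------------
------................+++++-------------------
-----------.............----------------------
```

Run:
```python
from cell import hand_in
print(hand_in())
```

```text
the job is handed in; nothing more can be done
None
```

The four clay tools that were there are standing head up in cups 1 to 4, both dials are on, and the start button was pressed fully down and let up. I handed the job in at about 101 s; the paddle tool in cup 4 had shifted slightly but still stood in its cup, and no verdict came back.

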